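# Slide the top port plate off the stack into the inspection corner

## Robot

A 6-joint arm with a two-finger parallel gripper is mounted at the origin on the work surface. World frame = base frame: x ahead of the robot, y to its left, z up, the work surface at z = 0. Lengths are in m, angles in rad, forces in N, time in s.
With the tool pointing down it reaches from about 0.325 to 0.9 m from the base axis. Payload 6.1 kg.
Tool frame: the origin (TCP) lies midway between the tips of the shut fingers; the grasp point (between the pads) lies 19 mm behind it; y points along the fingers, x is the direction in which the jaws open and shut, and the axes are right-handed (so a half turn about y gives the same grasp; the last joint's range is limited). The gripper opens to 85 mm and grips with 20 to 120 N. Pads are 22 mm wide; open, the fingers measure 114 mm over their backs; the gripper's body (76 mm by 85 mm) begins 54 mm behind the grasp point. The pads swing forward as they close: fully open they stand 13 mm farther back than shut.
Start: joints at [1.071, 0.22, 1.526, -0, 1.395, -0.126], TCP at [0.228, 0.582, 0.205] pointing down, gripper open.
Joint ranges: [-2.98, 2.98], [-0.91, 2.08], [0.09, 2.57], [-1.24, 4.39], [0.2, 2.65], [-2.68, 2.68]. Speed limits (rad/s): [2.57, 2.57, 3.01, 3.14, 3.14, 3.14].

## Interface

Orientations are given as a rotation vector (axis times angle).
In Python, from rig import get_state, get_image, sign_off gives the robot as it stands.
- The arm moves only by the tool arm_command, never from a script. Its argument "steps" is a list that holds one entry, the list of rows, each a list of 7 numbers: the closure in counts, from 0 (fully open) to 255 (shut), then the shift along the world's x, y, z in cm, then the turn, a rotation vector about the world's x, y, z in degrees. A call has 1 to 12 rows; each row shifts and turns the commanded pose from where the row before left it; what a row does not reach is not made up. A row lasts 1/8 s, in which the tool goes at most 62.5 mm and 10.7 degrees, less where a joint would pass 70% of its speed; a pose out of reach is approached as far as the arm can. A call is refused whole if a number of a shift passes 6.25 or a number of a turn 10.7, either way. A call with a gripper value outside its range is refused whole. The fingers move at their own pace and stop on an object; "force" is the grip in N (left out, the last holds). Time passes only in rows, so rows that do not move let the fingers close. It gives the time, the measured TCP pose, the force and the opening at its end, in the units of the state.
- get_state(): the state, without advancing time (a new reading comes with each control period).
- get_image(name): name is "side" or "top" or "wrist"; returns a dict with "color" (400x640x3 uint8, red, green, blue), "fov_y" (degrees; the focal length in pixels is half the picture's height over the tangent of half this angle, whatever the lens; pixels are square), "cx", "cy" (the principal point, pixels), "camera_from_world" (4x4, takes a point from world to camera coordinates); the wrist camera has in their place "tool_from_camera" (4x4, takes a point from camera to tool coordinates, whose origin is the TCP and whose axes are the tool frame's). Camera axes: x right, y down, z forward; pixel columns grow to the right and rows downward; lengths in m; the calibration is good to about 2 mm. A picture is of the moment at which its call begins: read the wrist's pose just before it. There is no depth.
- sign_off(): hands the job in, once; it reports no verdict.
The state is a dict: "clock": time; "joints": joint angles; "joint_velocities": joint speeds; "joint_efforts": joint torques, N m; "tcp_pos": TCP position; "orientation": TCP orientation; "ft_force": force on the tool from outside, world axes, zero at the start; "wrist_torque": the same for the moment, N m; "gripper_width": finger opening in m.
Only numpy, scipy, OpenCV 4.12 (cv2) and the standard library are available. Lean on these libraries where they do the work, as an engineer would, in place of code of your own. Each camera call takes 0.05 s, during which the arm holds its last target.

## Task

Slide the top port plate sideways off the stack, without lifting it and without shifting the plates under it, across onto the level inspection bay. Press it gently home against the sprung end stop and hold that push for a moment, then do the same sideways against the long side fence, so that it ends square in the corner, touching both. Pushing the plate with about 10 N is right, and more than 15 N on either bar is too much; leave the pistons and the bearing alone.

Things in the scene. Friction and masses are not known exactly. Their poses are not given: they have to be found in the camera images.
- plate_c (a point): Centre (half-way up) of the top plate of a stack of four equal bare ground-steel port plates, each 96 mm (its x) by 110 mm (its y) by 10 mm thick, 0.45 kg give or take a third, with a 36 mm bore through the middle; z up. This plate is to be slid along the fixture's +x. It lies flush on the next plate; too wide to grip across, it can be pushed at its edge. Sliding takes some 2 to 4 N, more if it is pressed down.
- plate3: The plate directly under the top one, same size; origin at the centre of its underside (its top is 10 mm higher). Held in place only by friction; must stay where it is.
- plate2: The third plate from the top; origin at the centre of its underside. Must stay.
- plate1: The lowest plate, lying on the fixture's base; origin at the centre of its underside. Must stay.
- fixture: Fixed blue fixture, origin at bench level, x = slide direction (stack to bay), z up. Base x -145 to 171, y -115 to 95 mm, 12 mm thick; the stack stands on it at about x -75, y 0. The bay is a flat dark steel block, x -17 to 161, y -110 to 80, its top at z 41 mm, 1 mm below the top plate's underside; 10 mm gap to the stack. The bay's +y side is open, and so is the stack all round.
- stop: End stop on the bay. Origin at bay level on the front (-x) face of its fixed bracket (fixture x 141, y -18 mm), axes as the fixture's. The bracket carries an adjustable aluminium bar (80 mm in y, 14 mm tall) whose face is set anywhere 26 to 56 mm in front (-x) of the bracket; the setting is not measured: feel for it. The bar gives 1 mm per 12 N; a light brass pin (0.7 N) stands 2.5 mm out of its face.
- fence: Aluminium side-fence bar, 100 mm long in x, 12 mm thick, 14 mm tall, on stiff rubber springs (about 12 N per mm; gives up to 6 mm along -y). Origin at the middle of the face that the plate meets, at bay level (fixture x 50, y -73 mm); axes as the fixture's. The plate meets it from +y; its centre is then 55 mm in front of the face. A blue backing block stands behind, 24 mm tall.
- piston0: Bystander: brass piston standing on its foot, 48 mm across, 66 mm tall, origin under its centre. Leave alone.
- piston1: Bystander: dark steel piston, same shape and size as the other. Leave alone.
- bearing: Bystander: roller bearing lying flat, 80 mm across, 30 mm tall, origin under its centre. Leave alone.
Not all that is in view belongs to the job. Leave any brown look-alike of the part that bears plate_c alone.

How it is judged:
On the way, in this order (a step that is already met when the one before it is completed fails the run):
1. the top plate has slid wholly off the stack onto the bay (x of plate_c in the frame of fixture above 0.024 m and z of plate_c in the frame of fixture below 0.052 m), for 0.05 s.
2. the plate is pressed against the end stop with over 2 N for 0.2 s (contact force between plate_top and stop above 2 N), for 0.2 s.
3. then it is pressed against the side fence with over 2 N for 0.2 s (contact force between plate_top and fence above 2 N), for 0.2 s.
At the end, for the whole second after the job is handed in: The top plate lies flat and at rest on the bay, its leading edge within 2.5 mm of the end stop's bar (its sprung pin still pressed by over 0.2 N) and its side edge within 2.5 mm of the side fence, square to them within 0.035 rad; the three other plates are within 4 mm of where they were (contact force between plate_top and stop above 0.2 N and x of plate_c in the frame of stop above -0.108 m and y of plate_c in the frame of fence between 0.0525 and 0.0575 m and angle between the x axis of plate_c and the x axis of fixture, either way round below 0.035 rad and angle between plate_c's own z axis and vertical below 0.03 rad and z of plate_c in the frame of fixture below 0.049 m and linear speed of plate_top below 0.01 m/s and distance of each of plate1, plate2, plate3 from where it was at the start of the episode below 0.004 m); the robot touches nothing.
It fails at once if the plate is pressed against the end stop with more than 15 N (contact force between plate_top and stop above 15 N).
It fails at once if the plate is pressed against the side fence with more than 15 N (contact force between plate_top and fence above 15 N).
It fails at once if a lower plate is shifted by more than 4 mm (distance of any of plate1, plate2, plate3 from where it was at the start of the episode above 0.004 m).
It fails at once if the top plate is lifted by more than 7 mm or tipped by more than 0.12 rad (z of plate_c in the frame of fixture above 0.054 m or angle between plate_c's own z axis and vertical above 0.12 rad).
It fails at once if a bystander is shifted by more than 15 mm (distance of any of piston0, piston1, bearing from where it was at the start of the episode above 0.015 m).
It also fails if it takes over 72 s, if anything falls off the work surface, if the arm or the gripper's body presses on something with over 40 N, if the wrist force passes 120 N, or if a joint passes its speed limit or range.

## Working session

There is one attempt and no reset: what is moved stays moved. The work goes in short steps, Python scripts to look and compute and a tool call to move; the robot and the scene stay as the last step left them, time stands still between calls to the robot, and variables do not carry over. Pictures are saved under pics/ and viewed, and the job is handed in when it is done.

Besides the shell and the picture viewer there is one more tool, called after "Emit:" by a JSON object that holds its "op" and its "data". arm_command: Moves the arm, as the interface text tells. Its arguments: {"type":"object","properties":{"steps":{"type":"array"},"force":{"type":"number"}},"required":["steps"]}

```bash
mkdir -p pics; ls; python3 - <<'E'
from rig import *
import cv2,json
print(get_state())
for n in("side","top","wrist"):
    d=get_image(n); cv2.imwrite(f"pics/{n}0.png",d["color"][:,:,::-1])
    print(n,{k:(v.tolist() if hasattr(v,'tolist') else v) for k,v in d.items() if k!="color"})
E
```

```text
pics
{'clock': 0.0, 'joints': array([ 1.07091536e+00,  2.21218315e-01,  1.52762293e+00,  6.96735875e-06,
        1.39470023e+00, -1.26076727e-01]), 'joint_velocities': array([ 1.87909412e-04,  4.43809412e-04, -1.73246515e-05,  3.80518209e-04,
       -4.68042364e-04, -4.87843141e-04]), 'joint_efforts': array([ 4.42818618e-04, -4.96901286e+01, -3.89392555e+01, -2.92905879e-04,
        1.09297625e-02,  3.91619324e-05]), 'tcp_pos': array([0.22789321, 0.58126087, 0.20359788]), 'orientation': array([-1.36407118, -0.92827154,  0.93114035]), 'ft_force': array([ 0.50248406,  0.79071425, -0.22845941]), 'wrist_torque': array([-0.04443311,  0.01086205,  0.02393494]), 'gripper_width': 0.08566558998826576}
side {'fov_y': 51.642674152680314, 'cx': 319.91732250368403, 'cy': 202.31292008084006, 'camera_from_world': [[0.8021437254458487, -0.5970861075409866, -0.00732283479319605, -0.5063906441886633], [-0.3535026855956443, -0.4649513972312379, -0.8116994822527525, 0.27782463052861117], [0.4812497220825402, 0.6536882884022575, -0.5840293884739064, 0.8452468845208522], [0.0, 0.0, 0.0, 1.0]]}
top {'fov_y': 47.379900302437264, 'cx': 324.81505751314853, 'cy': 197.26910450431512, 'camera_from_world': [[0.004916767767293002, -0.9999622214534646, 0.007168058354595761, 0.00014336770260007766], [-0.9939716008802638, -0.005672179821749242, -0.10949101798592974, 0.6212884471569422], [0.1095275400903716, -0.006586504529879369, -0.9939619388688029, 1.3043832942029996], [0.0, 0.0, 0.0, 1.0]]}
wrist {'fov_y': 62.44673057600723, 'cx': 320.20621295809235, 'cy': 203.74416006625964, 'tool_from_camera': [[0.9999993099543685, -0.0008254241135436716, -0.0008359221362631322, -0.0002982726822496895], [0.0005920557845732138, -0.2604833025880992, 0.9654781709302097, -0.16956977622994787], [-0.0010146727221460043, -0.9654779996187525, -0.26048263414561335, 0.06584718735252709], [0.0, 0.0, 0.0, 1.0]]}
```

View pics/side0.png

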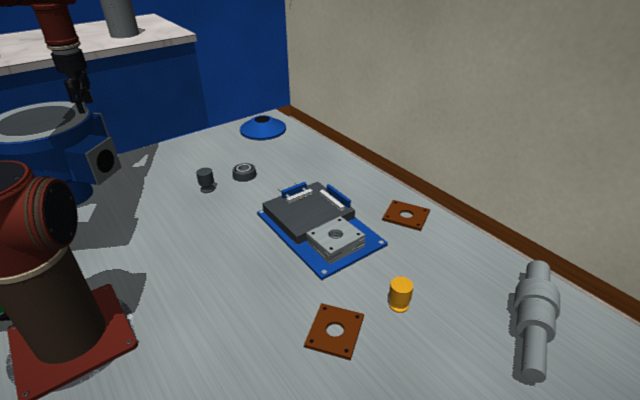

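View pics/top0.png

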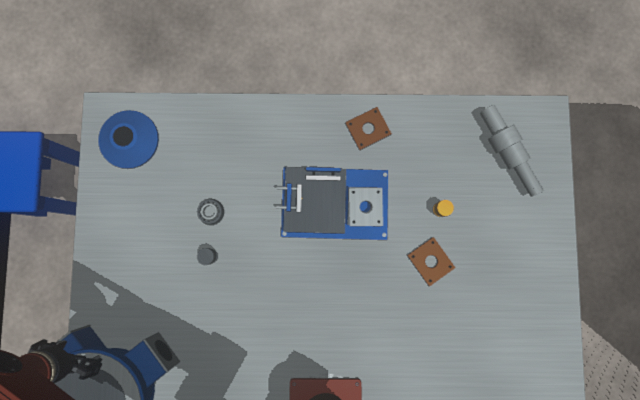

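View pics/wrist0.png

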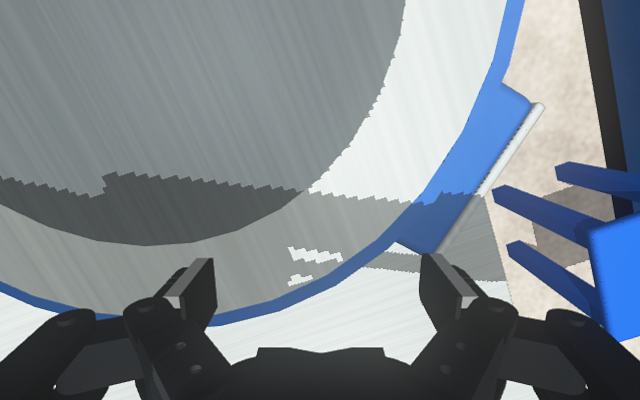

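Side and top show the blue fixture: stack at top pixel (366,206), bay to its left (315,205), so the slide direction is about world +y and the fence is on the world +x side. Brown look-alike plates are at (368,128) and (431,261). Zooming in to measure.

```bash
cat > h.py <<'E'
import numpy as np,cv2
from scipy.spatial.transform import Rotation as R
from rig import *
def cam(d,pose=None):
    f=200/np.tan(np.radians(d["fov_y"]/2))
    if "camera_from_world" in d: T=np.array(d["camera_from_world"])
    else:
        W=np.eye(4);W[:3,:3]=R.from_rotvec(pose[1]).as_matrix();W[:3,3]=pose[0]
        T=np.linalg.inv(W@np.array(d["tool_from_camera"]))
    return f,d["cx"],d["cy"],T
def ray(c,u,v):
    f,cx,cy,T=c
    return np.linalg.inv(T)[:3,3], T[:3,:3].T@np.array([(u-cx)/f,(v-cy)/f,1])
def onz(c,u,v,z):
    o,d=ray(c,u,v); return o+d*(z-o[2])/d[2]
def proj(c,p):
    f,cx,cy,T=c
    q=T[:3,:3]@np.asarray(p)+T[:3,3]; return np.array([cx+f*q[0]/q[2],cy+f*q[1]/q[2]])
def tri(cs,uvs):
    A=[];b=[]
    for c,(u,v) in zip(cs,uvs):
        o,d=ray(c,u,v);d=d/np.linalg.norm(d);M=np.eye(3)-np.outer(d,d);A.append(M);b.append(M@o)
    return np.linalg.lstsq(np.vstack(A),np.hstack(b),rcond=None)[0]
def snap(n,fn):
    s=get_state();d=get_image(n);cv2.imwrite("pics/"+fn+".png",d["color"][:,:,::-1])
    np.savez(fn+".npz",**{k:np.array(v) for k,v in d.items()},p=s["tcp_pos"],o=s["orientation"]);return d,s
def load(fn):
    z=np.load(fn+".npz"); return cam(z,(z["p"],z["o"])), z["color"]
E
python3 - <<'E'
from h import *
a=get_state();print(R.from_rotvec(a["orientation"]).as_matrix().round(3))
d,_=snap("top","top1");cv2.imwrite("pics/topz.png",cv2.resize(d["color"][155:250,265:405,::-1],None,fx=5.5,fy=5.5,interpolation=cv2.INTER_CUBIC))
d,_=snap("side","side1");cv2.imwrite("pics/sidez.png",cv2.resize(d["color"][170:285,250:395,::-1],None,fx=5,fy=5,interpolation=cv2.INTER_CUBIC))
E
```

```text
[[ 0.365 -0.001 -0.931]
 [ 0.931 -0.001  0.365]
 [-0.002 -1.     0.   ]]
```

View pics/topz.png

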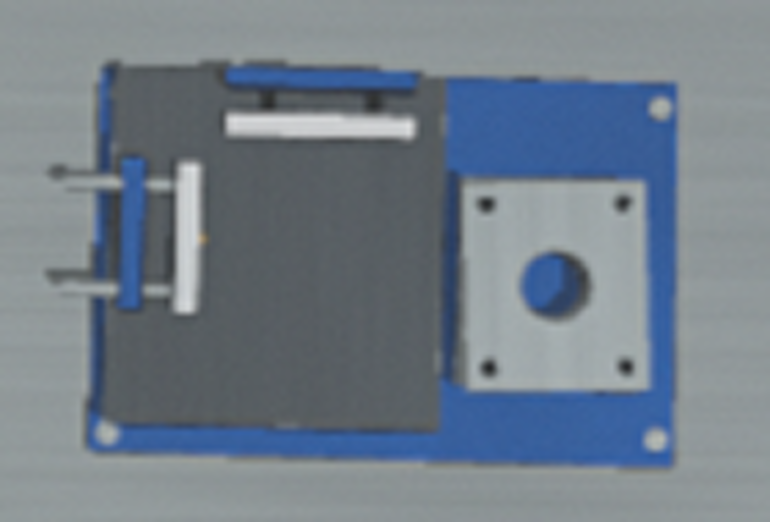

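View pics/sidez.png

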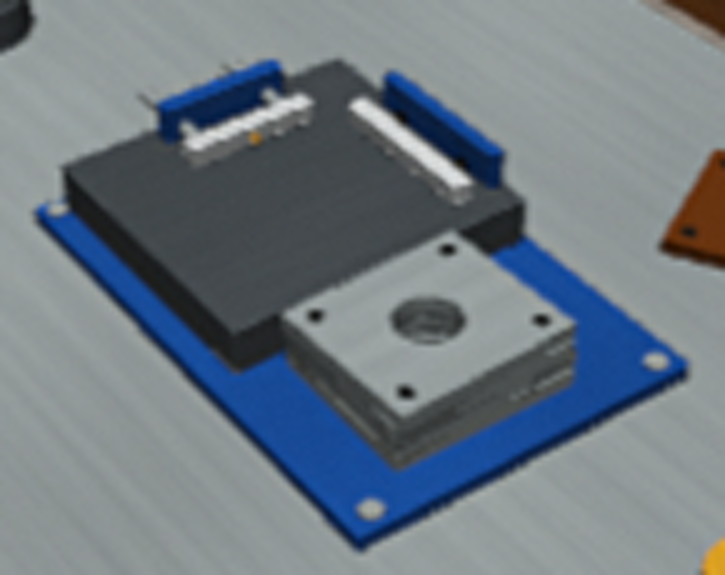

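```bash
python3 - <<'E'
from h import *
ct,_=load("top1");cs,_=load("side1")
T=lambda u,v:(265+u/5.5,155+v/5.5); S=lambda u,v:(250+u/5,170+v/5)
pl={"NW":((462,180),(455,236)),"NE":((646,180),(577,322)),"SE":((651,389),(405,418)),"SW":((467,390),(283,320)),"bore":((556,286),(429,320))}
P={}
for k,(a,b) in pl.items():
    P[k]=tri([ct,cs],[T(*a),S(*b)]);print(k,P[k].round(4),onz(ct,*T(*a),.052).round(4),onz(cs,*S(*b),.052).round(4))
print("ctr", np.mean([P[k] for k in("NW","NE","SE","SW")],0))
# base corners z=.012
for n,a,b in[("SE",(673,466),(360,548)),("NE",(676,84),(687,370)),("SW",(90,450),(38,211))]:
    print("base",n,onz(ct,*T(*a),.012).round(4),onz(cs,*S(*b),.012).round(4))
for n,a,b in[("bay SW",(100,424),(64,170)),("bay SE",(438,430),(236,330)),("bayNE",(446,83),(524,205))]:
    print(n,tri([ct,cs],[T(*a),S(*b)]).round(4))
for n,a,b in[("fence W top",(226,137),(350,107)),("fence E top",(414,138),(457,193)),("stop N",(201,162),(312,104)),("stop S",(197,314),(193,152))]:
    print(n,tri([ct,cs],[T(*a),S(*b)]).round(4),onz(ct,*T(*a),.055).round(4),onz(cs,*S(*b),.055).round(4))
E
```

```text
NW [ 0.649  -0.0674  0.0499] [ 0.6476 -0.0666  0.052 ] [ 0.6484 -0.07    0.052 ]
NE [ 0.6483 -0.1638  0.0563] [ 0.6482 -0.1638  0.052 ] [ 0.6528 -0.1605  0.052 ]
SE [ 0.5389 -0.1658  0.055 ] [ 0.5378 -0.1655  0.052 ] [ 0.5421 -0.1639  0.052 ]
SW [ 0.5376 -0.0696  0.0507] [ 0.5368 -0.0691  0.052 ] [ 0.5375 -0.0712  0.052 ]
bore [ 0.5926 -0.1164  0.0541] [ 0.5917 -0.1159  0.052 ] [ 0.5953 -0.115   0.052 ]
ctr [ 0.59343636 -0.11664608  0.05295521]
base SE [ 0.4984 -0.1823  0.012 ] [ 0.4984 -0.1868  0.012 ]
base NE [ 0.7065 -0.1861  0.012 ] [ 0.7056 -0.1886  0.012 ]
base SW [0.5054 0.1311 0.012 ] [0.5086 0.1298 0.012 ]
bay SW [0.5208 0.1225 0.0392]
bay SE [ 0.5177 -0.0552  0.0445]
bayNE [ 0.7028 -0.0597  0.041 ]
fence W top [0.6714 0.0569 0.055 ] [0.6693 0.0582 0.055 ] [0.6737 0.0559 0.055 ]
fence E top [ 0.6708 -0.0419  0.0531] [ 0.6694 -0.041   0.055 ] [ 0.6704 -0.0444  0.055 ]
stop N [0.6566 0.0707 0.056 ] [0.656  0.0712 0.055 ] [0.6583 0.0715 0.055 ]
stop S [0.5765 0.0718 0.0564] [0.5757 0.0725 0.055 ] [0.5785 0.073  0.055 ]
```

Emit:
{"op": "arm_command", "data": {"steps": [[[0,2.5,-5,0,0,0,-5.8],[0,2.5,-5,0,0,0,-5.8],[0,2.5,-5,0,0,0,-5.8],[0,2.5,-5,0,0,0,-5.8],[0,2.5,-5,0,0,0,-5.8],[0,2.5,-5,0,0,0,-5.8],[0,2.5,-5,0,0,0,-5.8],[0,2.5,-5,0,0,0,-5.8],[0,2.5,-5,0,0,0,-5.8],[0,2.5,-5,0,0,0,-5.8],[0,2.5,-5,0,0,0,-5.8],[0,2.5,-5,0,0,0,-5.8]]]}}

```text
clock: 1.75
tcp_pos: [0.5288, -0.0199, 0.2048]
orientation: [-1.571, 0.016, -0.017]
ft_force: [0.1, 0.2, -0.2]
gripper_width: 0.0851
```

```bash
python3 - <<'E'
from h import *
d,s=snap("wrist","w1");print(s["tcp_pos"],R.from_rotvec(s["orientation"]).as_matrix().round(3),s["joints"],s["clock"])
E
```

```text
[ 0.52881773 -0.01994884  0.20483098] [[ 1.     0.     0.021]
 [-0.021  0.     1.   ]
 [ 0.    -1.     0.   ]] [-1.86938202e-01 -9.90360843e-03  1.77535101e+00  2.26720718e-04
  1.37568200e+00 -1.65681274e-01] 1.75
```

View pics/w1.png

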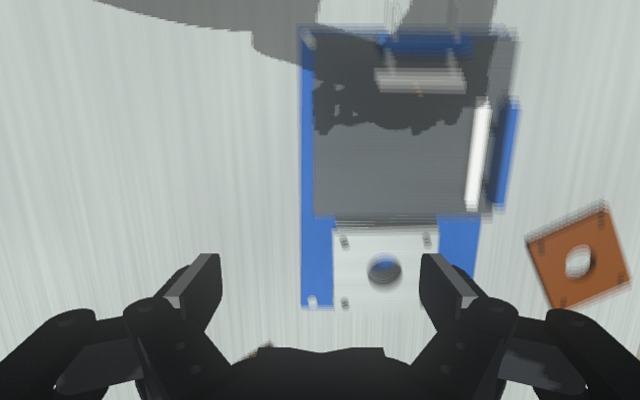

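Emit:
{"op": "arm_command", "data": {"steps": [[[0,3,-4,-1,0,0,0],[0,3,-4,-1,0,0,0],[0,0,0,0,0,0,0],[0,0,0,0,0,0,0]]]}}

```text
clock: 2.3
tcp_pos: [0.5877, -0.0977, 0.1843]
orientation: [-1.57, 0.015, -0.013]
ft_force: [-0.6, -0.1, -0.5]
gripper_width: 0.0854
```

```bash
python3 - <<'E'
from h import *
d,s=snap("wrist","w2");print(s["tcp_pos"],R.from_rotvec(s["orientation"]).as_matrix().round(3)[:2],s["clock"])
E
```

```text
[ 0.58773665 -0.09771268  0.18429286] [[ 1.    -0.001  0.018]
 [-0.018  0.001  1.   ]] 2.3
```

View pics/w2.png

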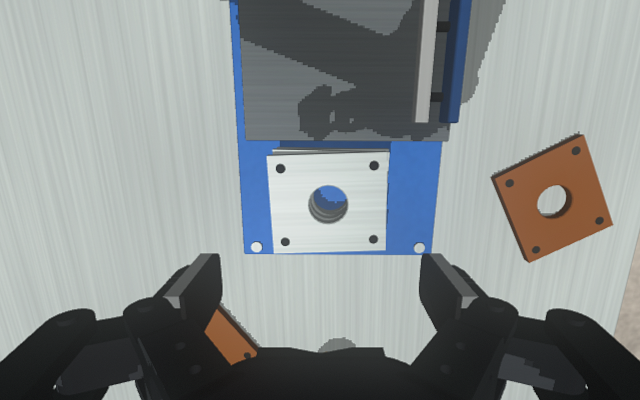

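The stack is sharp here: top plate corners at about (268,156), (388,152), (386,250), (273,254), bore (328,204), bay front edge on row 140.

```bash
python3 - <<'E'
from h import *
c,img=load("w2")
cv2.imwrite("pics/w2z.png",cv2.resize(img[130:270,230:460,::-1],None,fx=3.4,fy=3.4,interpolation=cv2.INTER_CUBIC))
E
```

```text
(no output)
```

View pics/w2z.png

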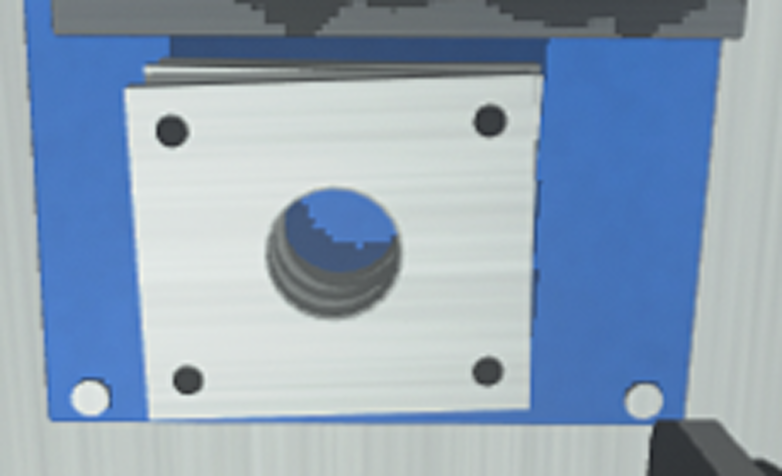

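```bash
python3 - <<'E'
from h import *
c,img=load("w2"); ct,_=load("top1")
Z=lambda u,v:(230+u/3.4,130+v/3.4)
T=lambda u,v:(265+u/5.5,155+v/5.5)
w={"NW":(543,75),"NE":(530,409),"SE":(149,418),"SW":(125,88),"bore":(334,253)}
t={"NW":(462,180),"NE":(646,180),"SE":(651,389),"SW":(467,390),"bore":(556,286)}
P={k:onz(c,*Z(*v),.052) for k,v in w.items()}
for k in P: print(k,P[k].round(4),tri([c,ct],[Z(*w[k]),T(*t[k])]).round(4))
print("ctr",np.mean([P[k] for k in("NW","NE","SE","SW")],0).round(4))
an=lambda a,b:np.degrees(np.arctan2(*(b-a)[[1,0]])).round(2)
print("plate",an(P["SE"],P["NE"]),an(P["SW"],P["NW"]),an(P["SE"],P["SW"]),an(P["NE"],P["NW"]))
B={k:onz(c,*Z(*v),z) for k,v,z in[("bayL",(55,37),.041),("bayR",(742,37),.041),("bSE",(50,421),.012),("bNE",(686,422),.012)]}
print({k:v.round(4) for k,v in B.items()},an(B["bayL"],B["bayR"]),an(B["bSE"],B["bNE"]))
print("base left edge",an(onz(c,50,0,0) if 0 else B["bSE"],onz(c,230,0,.012)))
f=[onz(c,416,0,.055),onz(c,413,122,.055)];print("fence face",f)
E
```

```text
NW [ 0.6511 -0.0662  0.052 ] [ 0.6444 -0.0638  0.0814]
NE [ 0.6508 -0.1624  0.052 ] [ 0.65   -0.1639  0.0491]
SE [ 0.5403 -0.1631  0.052 ] [ 0.5385 -0.1669  0.0428]
SW [ 0.5391 -0.0676  0.052 ] [ 0.5373 -0.0694  0.0399]
bore [ 0.5946 -0.1145  0.052 ] [ 0.5939 -0.1177  0.0386]
ctr [ 0.5953 -0.1148  0.052 ]
plate 0.4 0.69 90.68 89.81
{'bayL': array([ 0.5189, -0.0545,  0.041 ]), 'bayR': array([ 0.7077, -0.0581,  0.041 ]), 'bSE': array([ 0.5012, -0.1809,  0.012 ]), 'bNE': array([ 0.7105, -0.1851,  0.012 ])} -1.08 -1.16
base left edge 88.58
fence face [array([0.6672824 , 0.05536756, 0.055     ]), array([ 0.6700321 , -0.03995888,  0.055     ])]
```

Emit:
{"op": "arm_command", "data": {"steps": [[[100,0.4,-5.5,-2,0,0,0],[100,0.3,-5.4,-2,0,0,0],[100,0,0,-4,0,0,0],[100,0,0,-4,0,0,0],[100,0,0,-3,0,0,0],[100,0,0,-1,0,0,0],[100,0,0,0,0,0,0],[100,0,0,0,0,0,0]]]}}

```text
clock: 3.35
tcp_pos: [0.5967, -0.2074, 0.0269]
orientation: [-1.572, 0.011, -0.016]
ft_force: [-0.1, -0.8, 0.5]
gripper_width: 0.0522
```

```bash
python3 - <<'E'
from h import *
d,s=snap("wrist","w3");print(s)
d,_=snap("side","side3");cv2.imwrite("pics/side3z.png",cv2.resize(d["color"][170:330,270:450,::-1],None,fx=4,fy=3.7,interpolation=cv2.INTER_CUBIC))
E
```

```text
{'clock': 3.35, 'joints': array([-4.59336618e-01,  4.12321343e-01,  1.64162426e+00,  4.33411778e-05,
        1.08441402e+00, -4.42170807e-01]), 'joint_velocities': array([-0.00503995, -0.00117418, -0.00348342,  0.00057206, -0.0026842 ,
        0.00021115]), 'joint_efforts': array([ 8.68675578e-02, -5.26165330e+01, -3.31248415e+01,  4.15876289e-03,
        3.22073826e-02,  1.00837919e-03]), 'tcp_pos': array([ 0.59666029, -0.20741711,  0.0268597 ]), 'orientation': array([-1.5721269 ,  0.01120118, -0.01579952]), 'ft_force': array([-0.05414494, -0.78416821,  0.54602439]), 'wrist_torque': array([ 0.0156653 , -0.0249722 ,  0.06853067]), 'gripper_width': 0.05223972414893604}
```

View pics/w3.png

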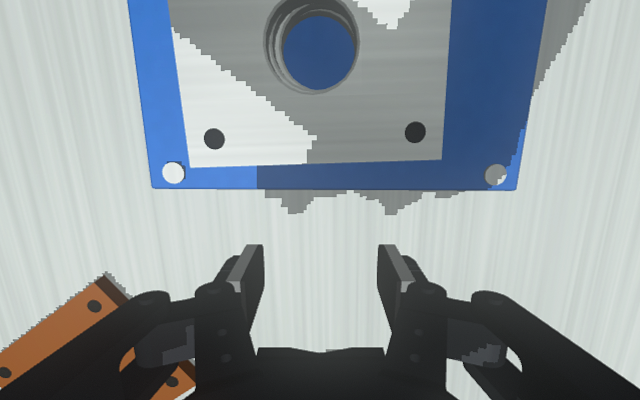

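View pics/side3z.png

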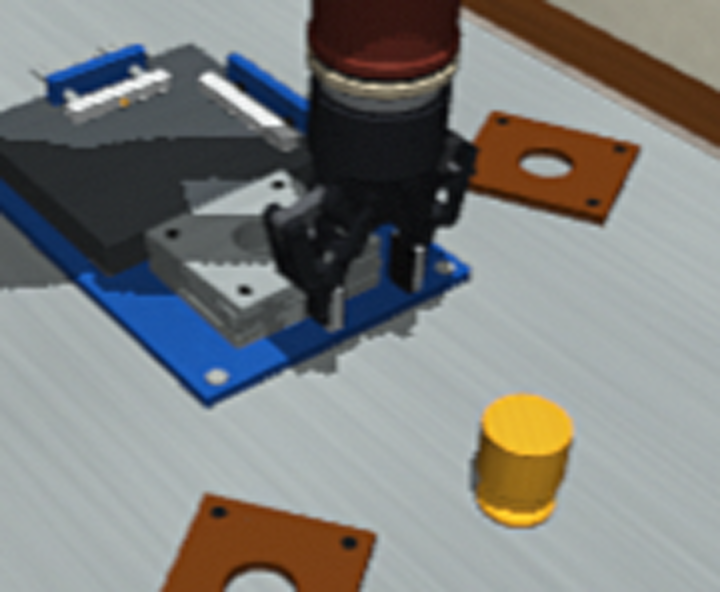

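Emit:
{"op": "arm_command", "data": {"steps": [[[100,0,0,-1,0,0,0],[100,0,0,-1,0,0,0],[100,0,0,0,0,0,0],[100,0,0,0,0,0,0]]]}}

```text
clock: 3.95
tcp_pos: [0.595, -0.2071, 0.0044]
orientation: [-1.57, 0.014, -0.014]
ft_force: [0.1, 0.7, -0.1]
gripper_width: 0.0516
```

Emit:
{"op": "arm_command", "data": {"steps": [[[100,0,0,-0.2,0,0,0],[100,0,0,-0.2,0,0,0],[100,0,0,-0.2,0,0,0],[100,0,0,0,0,0,0]]]}}

```text
clock: 4.45
tcp_pos: [0.595, -0.2071, -0.0016]
orientation: [-1.571, 0.014, -0.014]
ft_force: [-0.2, -0.3, -0.3]
gripper_width: 0.0518
```

Emit:
{"op": "arm_command", "data": {"steps": [[[100,0,0,-0.1,0,0,0],[100,0,0,-0.1,0,0,0],[100,0,0,0,0,0,0]]]}}

```text
clock: 4.82
tcp_pos: [0.5952, -0.2071, -0.0034]
orientation: [-1.571, 0.014, -0.014]
ft_force: [0.4, -0.6, -0.3]
gripper_width: 0.0521
```

Emit:
{"op": "arm_command", "data": {"steps": [[[100,0,0,-0.1,0,0,0],[100,0,0,0,0,0,0]]]}}

```text
clock: 5.08
tcp_pos: [0.5951, -0.2071, -0.0044]
orientation: [-1.571, 0.014, -0.014]
ft_force: [-0.1, -0.4, 0.2]
gripper_width: 0.052
```

Emit:
{"op": "arm_command", "data": {"steps": [[[100,0,0,-0.1,0,0,0],[100,0,0,0,0,0,0]]]}}

```text
clock: 5.32
tcp_pos: [0.5951, -0.2071, -0.0054]
orientation: [-1.571, 0.014, -0.014]
ft_force: [-0.8, -0.5, -0.6]
gripper_width: 0.0518
```

Emit:
{"op": "arm_command", "data": {"steps": [[[100,0,0,-0.1,0,0,0],[100,0,0,0,0,0,0]]]}}

```text
clock: 5.58
tcp_pos: [0.5951, -0.2071, -0.0064]
orientation: [-1.571, 0.014, -0.014]
ft_force: [-0.8, 1.1, -0.4]
gripper_width: 0.052
```

```bash
python3 - <<'E'
from h import *
d,s=snap("wrist","w4");print(s["ft_force"])
cv2.imwrite("pics/w4z.png",cv2.resize(d["color"][150:330,180:460,::-1],None,fx=2.8,fy=2.8,interpolation=cv2.INTER_CUBIC))
E
```

```text
[-0.79096339  1.10809269 -0.38021801]
```

View pics/w4z.png

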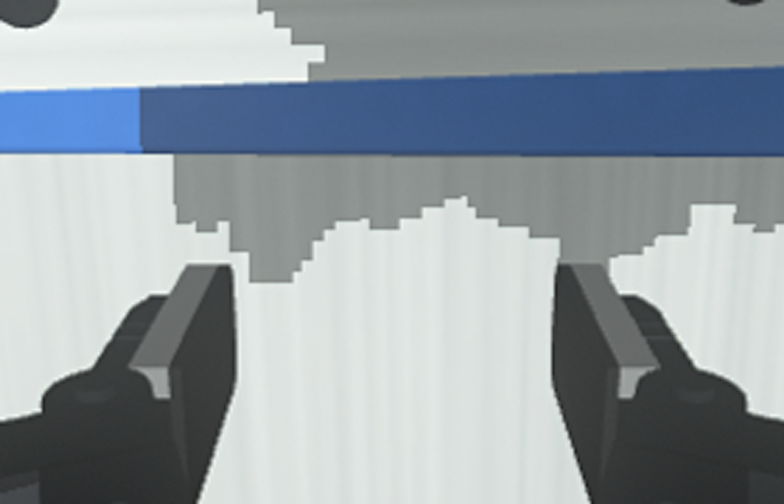

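Emit:
{"op": "arm_command", "data": {"steps": [[[100,0,0,-0.1,0,0,0],[100,0,0,0,0,0,0]]]}}

```text
clock: 5.88
tcp_pos: [0.5952, -0.2072, -0.0074]
orientation: [-1.571, 0.014, -0.014]
ft_force: [-0.1, -0.5, 0.0]
gripper_width: 0.052
```

Emit:
{"op": "arm_command", "data": {"steps": [[[100,0,0,-0.1,0,0,0],[100,0,0,0,0,0,0]]]}}

```text
clock: 6.12
tcp_pos: [0.5951, -0.2071, -0.0084]
orientation: [-1.571, 0.014, -0.014]
ft_force: [-0.4, -1.1, 0.1]
gripper_width: 0.052
```

Emit:
{"op": "arm_command", "data": {"steps": [[[100,0,0,-0.1,0,0,0],[100,0,0,0,0,0,0]]]}}

```text
clock: 6.38
tcp_pos: [0.5951, -0.2071, -0.0094]
orientation: [-1.571, 0.014, -0.014]
ft_force: [-0.1, 0.6, 0.7]
gripper_width: 0.0521
```

Emit:
{"op": "arm_command", "data": {"steps": [[[100,0,0,-0.1,0,0,0],[100,0,0,0,0,0,0]]]}}

```text
clock: 6.62
tcp_pos: [0.5952, -0.2071, -0.0104]
orientation: [-1.571, 0.014, -0.014]
ft_force: [-0.3, -0.2, -0.7]
gripper_width: 0.0518
```

```bash
python3 - <<'E'
from h import *
d,s=snap("side","side5");cv2.imwrite("pics/side5z.png",cv2.resize(d["color"][200:270,320:410,::-1],None,fx=8,fy=8,interpolation=cv2.INTER_CUBIC))
c=cam(d)
for z in(-.005,0,.005,.01): 
    for x in(.569-.004,.621+.004): print(z,((proj(c,[x,-.196,z])-[320,200])*8).round(0),((proj(c,[x,-.218,z])-[320,200])*8).round(0))
E
```

```text
-0.005 [212. 596.] [260. 639.]
-0.005 [362. 511.] [411. 552.]
0 [213. 584.] [261. 627.]
0 [363. 499.] [412. 540.]
0.005 [213. 572.] [261. 615.]
0.005 [364. 487.] [413. 528.]
0.01 [214. 560.] [262. 603.]
0.01 [365. 476.] [414. 516.]
```

View pics/side5z.png

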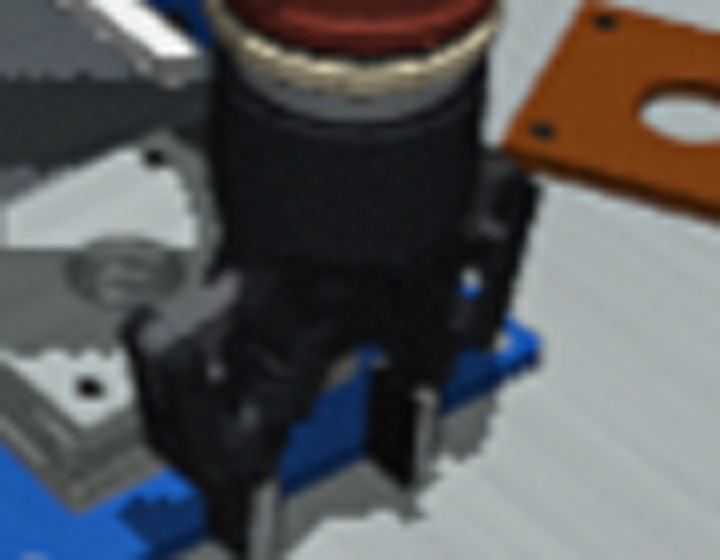

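```bash
python3 - <<'E'
from h import *
z=np.load("w4.npz");M=z["tool_from_camera"];f=200/np.tan(np.radians(z["fov_y"]/2))
for u,v in[(180+232/2.8,150+265/2.8),(180+557/2.8,150+265/2.8),(180+187/2.8,150+265/2.8),(180+234/2.8,150+378/2.8)]:
    d=M[:3,:3]@np.array([(u-z["cx"])/f,(v-z["cy"])/f,1])
    for zz in(.011,-.011): 
        s=(zz-M[2,3])/d[2];print(round(u),round(v),(M[:3,3]+s*d).round(4))
E
python3 - <<'E'
import sys;sys.path.insert(0,'.')
from h import *
d,s=snap("side","side6");cv2.imwrite("pics/side6z.png",cv2.resize(d["color"][230:290,320:400,::-1],None,fx=9,fy=9,interpolation=cv2.INTER_CUBIC))
E
```

```text
263 245 [-0.0252 -0.0359  0.011 ]
263 245 [-0.0352  0.0181 -0.011 ]
379 245 [ 0.0252 -0.036   0.011 ]
379 245 [ 0.0355  0.0179 -0.011 ]
247 245 [-0.0322 -0.0359  0.011 ]
247 245 [-0.045   0.0181 -0.011 ]
264 285 [-0.019  -0.0711  0.011 ]
264 285 [-0.0266 -0.0313 -0.011 ]
```

View pics/side6z.png

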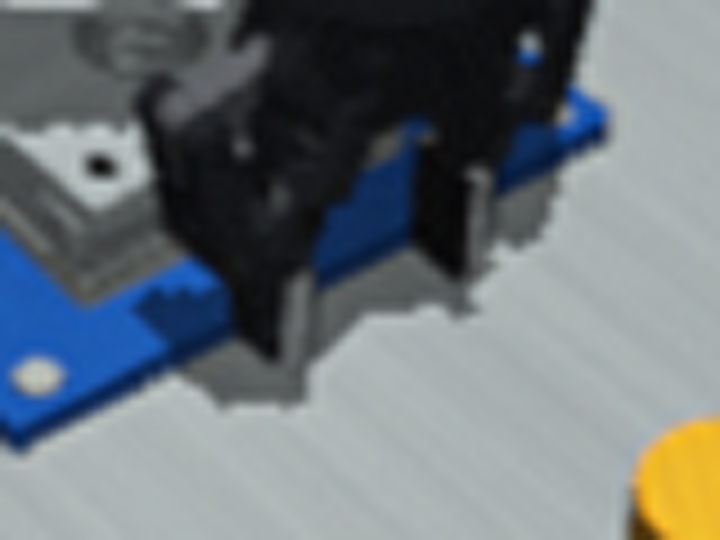

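```bash
python3 - <<'E'
from h import *
c,_=load("side6")
for n,(u,v) in {"near inner-rear":(280,360),"near outer?":(303,350),"far a":(466,282),"far b":(490,268)}.items():
    U,V=320+u/9,230+v/9
    for y in(-.218,): 
        o,d=ray(c,U,V); s=(y-o[1])/d[1]; print(n,"y-plane",(o+s*d).round(4))
E
```

```text
near inner-rear y-plane [ 0.559  -0.218   0.0313]
near outer? y-plane [ 0.5668 -0.218   0.0302]
far a y-plane [ 0.6242 -0.218   0.021 ]
far b y-plane [ 0.6329 -0.218   0.0211]
```

```bash
python3 - <<'E'
from h import *
c,_=load("side6")
for n,(u,v),x in [("near in",(303,350),.569),("near out",(280,358),.562),("far in",(466,282),.621),("far out",(490,268),.628)]:
    U,V=320+u/9,230+v/9
    o,d=ray(c,U,V); s=(x-o[0])/d[0]; print(n,(o+s*d).round(4))
E
```

```text
near in [ 0.569  -0.2156  0.027 ]
near out [ 0.562  -0.2147  0.0276]
far in [ 0.621  -0.2211  0.0252]
far out [ 0.628  -0.2226  0.0274]
```

Emit:
{"op": "arm_command", "data": {"steps": [[[255,0,0,2,0,0,0],[255,0,0,2,0,0,0],[255,0,0,1,0,0,0],[255,0,0,0,0,0,0],[255,0,0,0,0,0,0],[255,0,0,0,0,0,0]]]}}

```text
clock: 7.48
tcp_pos: [0.5945, -0.2069, 0.0388]
orientation: [-1.57, 0.015, -0.013]
ft_force: [0.2, -0.2, -0.7]
gripper_width: 0.0004
```

```bash
python3 - <<'E'
from h import *
d,s=snap("wrist","w7");print(s["tcp_pos"],s["gripper_width"])
cv2.imwrite("pics/w7z.png",cv2.resize(d["color"][150:330,180:460,::-1],None,fx=2.8,fy=2.8,interpolation=cv2.INTER_CUBIC))
d,s=snap("side","side7");cv2.imwrite("pics/side7z.png",cv2.resize(d["color"][210:270,320:400,::-1],None,fx=9,fy=9,interpolation=cv2.INTER_CUBIC))
E
```

```text
[ 0.59452525 -0.2068927   0.03876509] 0.0003881408387719953
```

View pics/w7z.png

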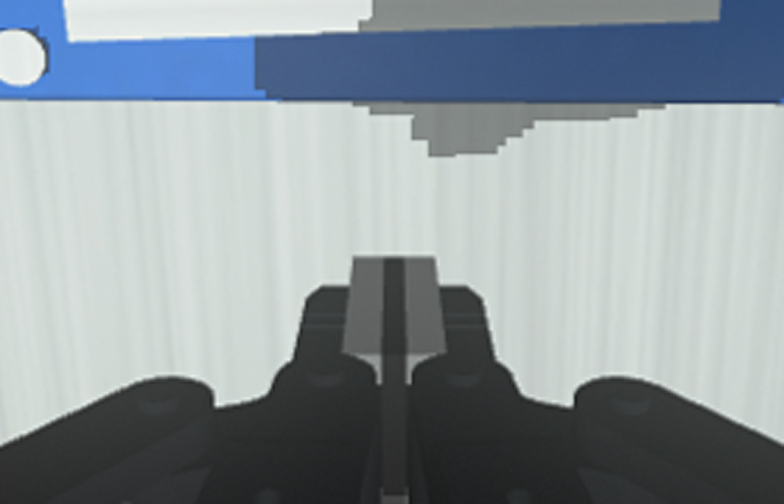

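View pics/side7z.png

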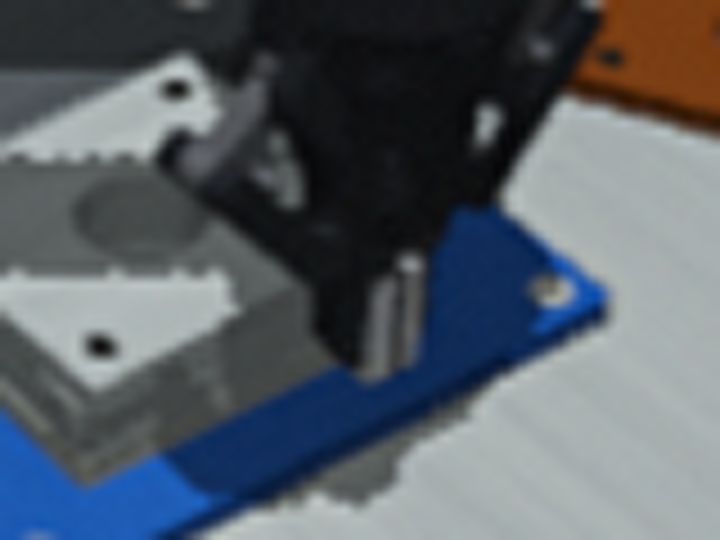

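```bash
python3 - <<'E'
from h import *
c,_=load("side7")
for (u,v) in [(362,372),(388,376),(418,360)]:
    o,d=ray(c,320+u/9,210+v/9)
    for x in(.5875,.5945,.6015): print((u,v),x,(o+(x-o[0])/d[0]*d).round(4))
z=np.load("w7.npz");M=z["tool_from_camera"];f=200/np.tan(np.radians(z["fov_y"]/2))
for u,v in[(352,257),(437,257),(342,352),(447,352)]:
    u,v=180+u/2.8,150+v/2.8
    d=M[:3,:3]@np.array([(u-z["cx"])/f,(v-z["cy"])/f,1])
    for zz in(.011,0,-.011): 
        s=(zz-M[2,3])/d[2];print(round(u),round(v),(M[:3,3]+s*d).round(4))
# project where tip at tool y=0 should be
for p in([.007,0,.011],[.007,0,-.011],[.007,-.036,.011],[.007,-.036,-.011]):
    q=np.linalg.inv(M)@np.r_[p,1];print(p,((z["cx"]+f*q[0]/q[2]-180)*2.8).round(),((z["cy"]+f*q[1]/q[2]-150)*2.8).round())
E
```

```text
(362, 372) 0.5875 [ 0.5875 -0.2143  0.0709]
(362, 372) 0.5945 [ 0.5945 -0.207   0.0617]
(362, 372) 0.6015 [ 0.6015 -0.1997  0.0524]
(388, 376) 0.5875 [ 0.5875 -0.2238  0.0764]
(388, 376) 0.5945 [ 0.5945 -0.2166  0.0673]
(388, 376) 0.6015 [ 0.6015 -0.2094  0.0582]
(418, 360) 0.5875 [ 0.5875 -0.2339  0.0892]
(418, 360) 0.5945 [ 0.5945 -0.2269  0.0803]
(418, 360) 0.6015 [ 0.6015 -0.2199  0.0713]
306 242 [-0.0067 -0.0326  0.011 ]
306 242 [-0.008 -0.005  0.   ]
306 242 [-0.0093  0.0227 -0.011 ]
336 242 [ 0.0068 -0.0327  0.011 ]
336 242 [ 0.0082 -0.005   0.    ]
336 242 [ 0.0096  0.0226 -0.011 ]
302 276 [-0.0066 -0.0646  0.011 ]
302 276 [-0.0079 -0.0434  0.    ]
302 276 [-0.0092 -0.0222 -0.011 ]
340 276 [ 0.0065 -0.0646  0.011 ]
340 276 [ 0.0079 -0.0434  0.    ]
340 276 [ 0.0093 -0.0222 -0.011 ]
[0.007, 0, 0.011] 430.0 194.0
[0.007, 0, -0.011] 429.0 299.0
[0.007, -0.036, 0.011] 440.0 265.0
[0.007, -0.036, -0.011] 438.0 392.0
```

Emit:
{"op": "arm_command", "data": {"steps": [[[100,0,0,-2,0,0,0],[100,0,0,-2,0,0,0],[100,0,0,-0.9,0,0,0],[100,0,0,0,0,0,0],[100,0,0,-0.2,0,0,0],[100,0,0,-0.2,0,0,0],[100,0,0,-0.2,0,0,0],[100,0,0,0,0,0,0]]]}}

```text
clock: 8.57
tcp_pos: [0.5952, -0.2072, -0.0152]
orientation: [-1.571, 0.014, -0.014]
ft_force: [0.1, -0.4, -0.6]
gripper_width: 0.0518
```

Emit:
{"op": "arm_command", "data": {"steps": [[[100,0,0,-0.2,0,0,0],[100,0,0,-0.2,0,0,0],[100,0,0,0,0,0,0]]]}}

```text
clock: 8.95
tcp_pos: [0.595, -0.2071, -0.0196]
orientation: [-1.571, 0.014, -0.014]
ft_force: [0.5, -0.4, 0.5]
gripper_width: 0.0517
```

Emit:
{"op": "arm_command", "data": {"steps": [[[100,0,0,-0.2,0,0,0],[100,0,0,-0.2,0,0,0],[100,0,0,0,0,0,0]]]}}

```text
clock: 9.32
tcp_pos: [0.595, -0.2071, -0.0236]
orientation: [-1.571, 0.014, -0.014]
ft_force: [0.8, 0.8, 0.6]
gripper_width: 0.0517
```

Emit:
{"op": "arm_command", "data": {"steps": [[[100,0,0,-0.2,0,0,0],[100,0,0,0,0,0,0]]]}}

```text
clock: 9.57
tcp_pos: [0.5951, -0.2071, -0.0255]
orientation: [-1.571, 0.014, -0.014]
ft_force: [0.6, -0.3, 0.4]
gripper_width: 0.052
```

Emit:
{"op": "arm_command", "data": {"steps": [[[100,0,0,-0.2,0,0,0],[100,0,0,0,0,0,0]]]}}

```text
clock: 9.82
tcp_pos: [0.595, -0.2071, -0.0275]
orientation: [-1.571, 0.014, -0.014]
ft_force: [-0.1, 1.0, -1.1]
gripper_width: 0.052
```

Emit:
{"op": "arm_command", "data": {"steps": [[[100,0,0,-0.1,0,0,0],[100,0,0,0,0,0,0]]]}}

```text
clock: 10.07
tcp_pos: [0.5952, -0.2071, -0.0284]
orientation: [-1.571, 0.014, -0.014]
ft_force: [0.1, -0.0, -1.2]
gripper_width: 0.0521
```

Emit:
{"op": "arm_command", "data": {"steps": [[[100,0,0,-0.1,0,0,0],[100,0,0,0,0,0,0]]]}}

```text
clock: 10.32
tcp_pos: [0.5951, -0.2071, -0.0294]
orientation: [-1.571, 0.014, -0.014]
ft_force: [0.2, 0.3, -0.0]
gripper_width: 0.052
```

Emit:
{"op": "arm_command", "data": {"steps": [[[100,0,0,-0.1,0,0,0],[100,0,0,0,0,0,0]]]}}

```text
clock: 10.58
tcp_pos: [0.5953, -0.2072, -0.0299]
orientation: [-1.571, 0.014, -0.014]
ft_force: [-2.4, 0.8, 4.1]
gripper_width: 0.0519
```

Touch at TCP z ≈ −0.0297 on the bench: the fingertips at this opening stand about 30 mm behind the reported TCP (side and wrist pictures agree). For a tip height of 46.5 mm I need TCP z ≈ 0.017.

Emit:
{"op": "arm_command", "data": {"steps": [[[100,0,0,2.4,0,0,0],[100,0,0,2.3,0,0,0],[100,0,0,0,0,0,0],[100,0,1.2,0,0,0,0],[100,0.05,1.2,0,0,0,0],[100,0,0,0,0,0,0]]]}}

```text
clock: 11.32
tcp_pos: [0.5949, -0.1814, 0.0155]
orientation: [-1.57, 0.014, -0.011]
ft_force: [-0.7, -0.1, -0.6]
gripper_width: 0.0519
```

```bash
python3 - <<'E'
from h import *
d,s=snap("wrist","w8");print(s["tcp_pos"],s["clock"],s["ft_force"])
d,s=snap("side","side8");cv2.imwrite("pics/side8z.png",cv2.resize(d["color"][200:270,290:390,::-1],None,fx=7.8,fy=7.8,interpolation=cv2.INTER_CUBIC))
E
```

```text
[ 0.59494733 -0.18135038  0.0154943 ] 11.325 [-0.67329333 -0.12094974 -0.60400079]
```

View pics/w8.png

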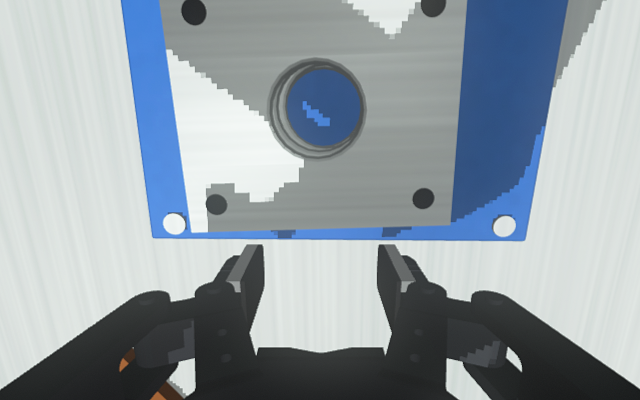

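View pics/side8z.png

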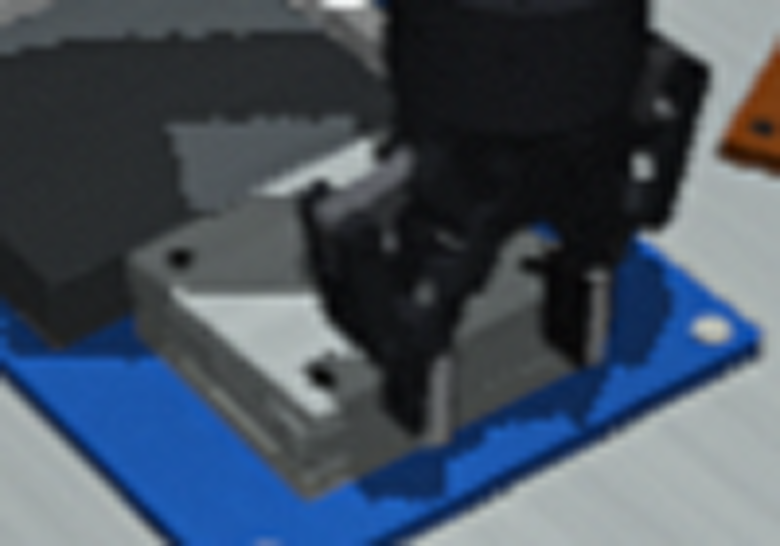

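Emit:
{"op": "arm_command", "data": {"steps": [[[100,0,0.3,0.1,0,0,0],[100,0,0.2,0,0,0,0],[100,0,0.1,0,0,0,0],[100,0,0,0,0,0,0]]]}}

```text
clock: 11.92
tcp_pos: [0.5957, -0.1772, 0.0177]
orientation: [-1.571, 0.014, -0.014]
ft_force: [0.0, -0.0, -0.1]
gripper_width: 0.0517
```

Emit:
{"op": "arm_command", "data": {"steps": [[[100,0,0.1,0,0,0,0],[100,0,0.1,0,0,0,0],[100,0,0.1,0,0,0,0],[100,0,0,0,0,0,0]]]}}

```text
clock: 12.42
tcp_pos: [0.5957, -0.1741, 0.0177]
orientation: [-1.571, 0.014, -0.014]
ft_force: [1.0, -1.1, -0.3]
gripper_width: 0.0522
```

Emit:
{"op": "arm_command", "data": {"steps": [[[100,0,0.2,-0.1,0,0,0],[100,0,0.2,0,0,0,0],[100,0,0.2,0,0,0,0],[100,0.01,0.2,0,0,0,0],[100,0.01,0.2,0,0,0,0]]]}}

```text
clock: 13.05
tcp_pos: [0.5964, -0.1658, 0.0175]
orientation: [-1.573, 0.013, -0.015]
ft_force: [-0.5, -4.5, 2.8]
gripper_width: 0.052
```

```bash
python3 - <<'E'
from h import *
d,s=snap("wrist","w9");print(s["tcp_pos"],s["clock"],s["ft_force"])
E
```

```text
[ 0.59642365 -0.16582288  0.01751576] 13.05 [-0.47561232 -4.47874203  2.79148255]
```

View pics/w9.png

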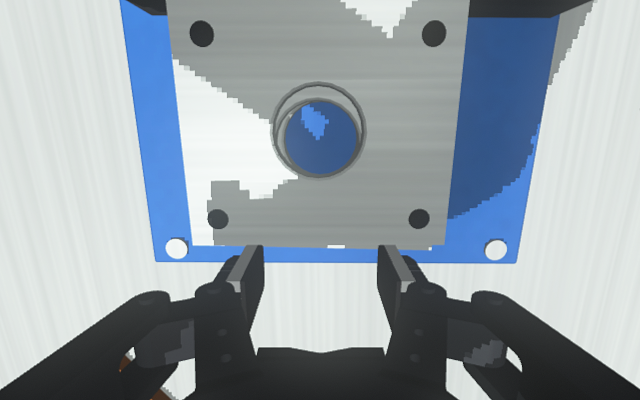

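Emit:
{"op": "arm_command", "data": {"steps": [[[100,0.01,0.3,0,0,0,0],[100,0,0.3,0,0,0,0],[100,0.01,0.3,0,0,0,0],[100,0,0.3,0,0,0,0],[100,0.01,0.3,0,0,0,0],[100,0.01,0.3,0,0,0,0],[100,0,0.3,0,0,0,0],[100,0.01,0.3,0,0,0,0],[100,0,0.3,0,0,0,0],[100,0.01,0.3,0,0,0,0]]]}}

```text
clock: 14.35
tcp_pos: [0.5972, -0.1356, 0.0175]
orientation: [-1.573, 0.013, -0.015]
ft_force: [0.1, -5.4, 2.5]
gripper_width: 0.0522
```

```bash
python3 - <<'E'
from h import *
d,s=snap("wrist","w10");print(s["tcp_pos"],s["clock"],s["ft_force"])
E
```

```text
[ 0.59723181 -0.13555385  0.01746894] 14.35 [ 0.09616696 -5.40743558  2.53606766]
```

View pics/w10.png

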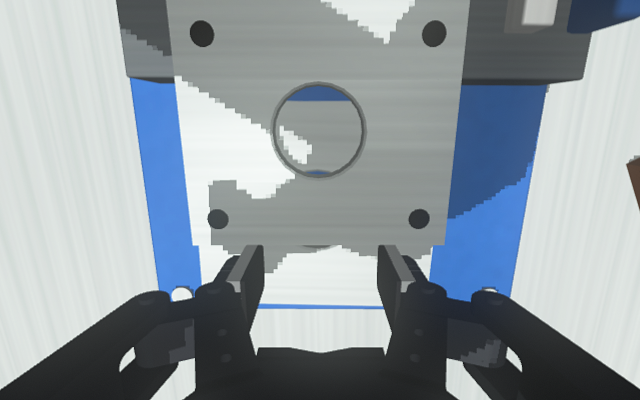

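Plate slides straight, square to the fingers; plate3 stays. Continuing.

Emit:
{"op": "arm_command", "data": {"steps": [[[100,0.01,0.3,0,0,0,0],[100,0,0.3,0,0,0,0],[100,0.01,0.3,0,0,0,0],[100,0,0.3,0,0,0,0],[100,0.01,0.3,0,0,0,0],[100,0,0.3,0,0,0,0],[100,0.01,0.3,0,0,0,0],[100,0,0.3,0,0,0,0],[100,0.01,0.3,0,0,0,0],[100,0.01,0.3,0,0,0,0]]]}}

```text
clock: 15.65
tcp_pos: [0.5981, -0.1057, 0.0178]
orientation: [-1.573, 0.012, -0.016]
ft_force: [0.1, -5.6, 3.2]
gripper_width: 0.0518
```

Emit:
{"op": "arm_command", "data": {"steps": [[[100,0.01,0.3,0,0,0,0],[100,0,0.3,0,0,0,0],[100,0.01,0.3,0,0,0,0],[100,0,0.3,0,0,0,0],[100,0.01,0.3,0,0,0,0],[100,0,0.3,0,0,0,0],[100,0.01,0.3,0,0,0,0],[100,0,0.3,0,0,0,0],[100,0.01,0.3,0,0,0,0],[100,0.01,0.3,0,0,0,0]]]}}

```text
clock: 16.9
tcp_pos: [0.5984, -0.0753, 0.0173]
orientation: [-1.572, 0.013, -0.015]
ft_force: [-0.2, -4.7, 1.5]
gripper_width: 0.052
```

```bash
python3 - <<'E'
from h import *
d,s=snap("wrist","w11");print(s["tcp_pos"],s["clock"],s["ft_force"])
E
```

```text
[ 0.59835364 -0.07525117  0.01733821] 16.9 [-0.24781705 -4.72126067  1.45047231]
```

View pics/w11.png

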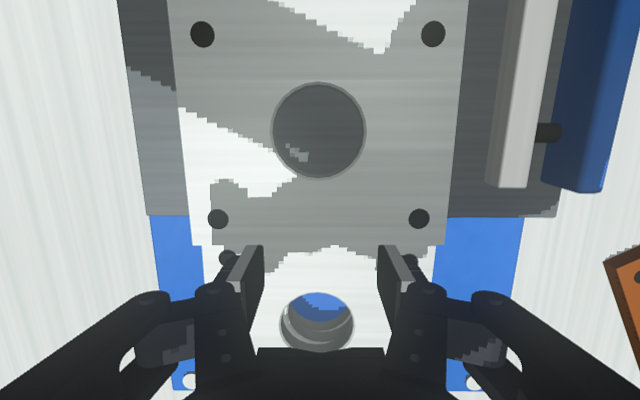

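Emit:
{"op": "arm_command", "data": {"steps": [[[100,0.01,0.3,0,0,0,0],[100,0,0.3,0,0,0,0],[100,0.01,0.3,0,0,0,0],[100,0,0.3,0,0,0,0],[100,0.01,0.3,0,0,0,0],[100,0,0.3,0,0,0,0],[100,0.01,0.3,0,0,0,0],[100,0,0.2,0,0,0,0],[100,0.01,0.2,0,0,0,0],[100,0,0.1,0,0,0,0]]]}}

```text
clock: 18.2
tcp_pos: [0.5985, -0.0488, 0.017]
orientation: [-1.572, 0.013, -0.014]
ft_force: [-0.2, -5.2, 2.4]
gripper_width: 0.0518
```

```bash
python3 - <<'E'
from h import *
d,s=snap("top","top12");print(s["tcp_pos"],s["clock"],s["ft_force"])
cv2.imwrite("pics/top12z.png",cv2.resize(d["color"][155:250,265:405,::-1],None,fx=5.5,fy=5.5,interpolation=cv2.INTER_CUBIC))
d,s=snap("side","side12");print(s["tcp_pos"],s["clock"],s["ft_force"])
cv2.imwrite("pics/side12z.png",cv2.resize(d["color"][160:280,250:390,::-1],None,fx=5,fy=5,interpolation=cv2.INTER_CUBIC))
E
```

```text
[ 0.59848977 -0.04881528  0.0169963 ] 18.2 [-0.17195634 -5.18069467  2.43720017]
[ 0.59848969 -0.04863938  0.01700064] 18.25 [ 0.14366414 -5.40565005  2.63963599]
```

View pics/top12z.png

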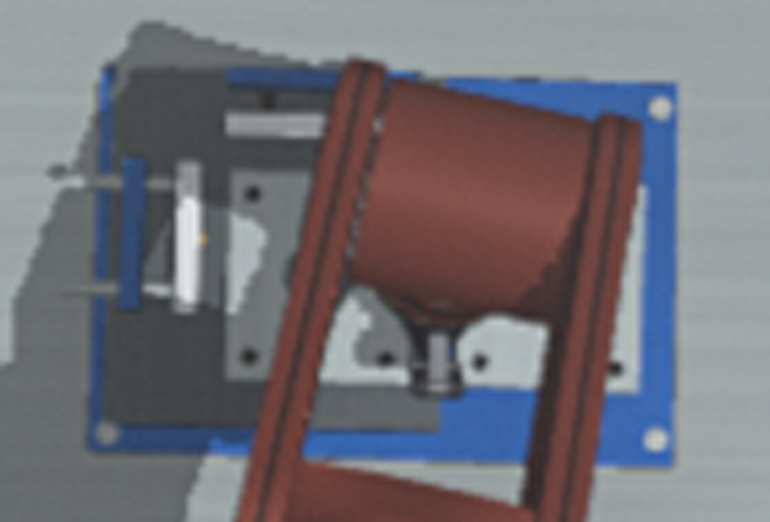

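View pics/side12z.png

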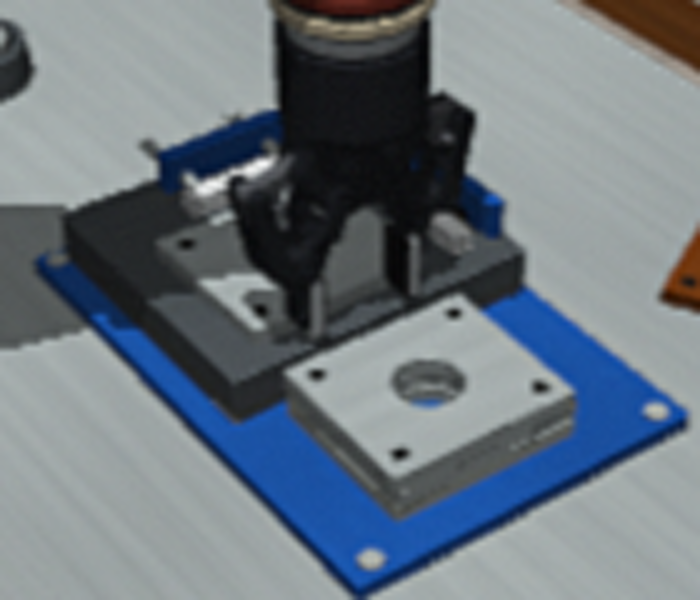

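Emit:
{"op": "arm_command", "data": {"steps": [[[100,0,0.1,0,0,0,0],[100,0.01,0.1,0,0,0,0],[100,0,0.1,0,0,0,0],[100,0,0.1,0,0,0,0],[100,0,0.1,0,0,0,0],[100,0.01,0.1,0,0,0,0],[100,0,0.1,0,0,0,0]]]}}

```text
clock: 19.18
tcp_pos: [0.5986, -0.0418, 0.017]
orientation: [-1.572, 0.014, -0.014]
ft_force: [-0.4, -5.6, 3.7]
gripper_width: 0.0518
```

Emit:
{"op": "arm_command", "data": {"steps": [[[100,0,0.05,0,0,0,0],[100,0,0.05,0,0,0,0]]]}}

```text
clock: 19.42
tcp_pos: [0.5987, -0.0408, 0.017]
orientation: [-1.572, 0.014, -0.014]
ft_force: [-0.4, -5.0, 3.4]
gripper_width: 0.052
```

Emit:
{"op": "arm_command", "data": {"steps": [[[100,0,0.05,0,0,0,0],[100,0,0.05,0,0,0,0]]]}}

```text
clock: 19.68
tcp_pos: [0.5987, -0.0398, 0.017]
orientation: [-1.572, 0.014, -0.014]
ft_force: [-0.0, -5.3, 1.6]
gripper_width: 0.0516
```

Emit:
{"op": "arm_command", "data": {"steps": [[[100,0,0.05,0,0,0,0],[100,0,0.05,0,0,0,0]]]}}

```text
clock: 19.92
tcp_pos: [0.5987, -0.0388, 0.017]
orientation: [-1.572, 0.014, -0.014]
ft_force: [-0.4, -5.7, 2.4]
gripper_width: 0.0522
```

Emit:
{"op": "arm_command", "data": {"steps": [[[100,0,0.05,0,0,0,0],[100,0,0.05,0,0,0,0]]]}}

```text
clock: 20.18
tcp_pos: [0.5987, -0.0378, 0.017]
orientation: [-1.572, 0.014, -0.014]
ft_force: [0.4, -4.7, 2.7]
gripper_width: 0.0519
```

Emit:
{"op": "arm_command", "data": {"steps": [[[100,0,0.05,0,0,0,0],[100,0,0.03,0,0,0,0]]]}}

```text
clock: 20.42
tcp_pos: [0.5987, -0.037, 0.017]
orientation: [-1.572, 0.014, -0.014]
ft_force: [-0.6, -5.8, 2.4]
gripper_width: 0.0523
```

Emit:
{"op": "arm_command", "data": {"steps": [[[100,0,0.03,0,0,0,0],[100,0,0.03,0,0,0,0]]]}}

```text
clock: 20.68
tcp_pos: [0.5987, -0.0364, 0.017]
orientation: [-1.572, 0.014, -0.014]
ft_force: [0.5, -4.9, 2.8]
gripper_width: 0.052
```

Emit:
{"op": "arm_command", "data": {"steps": [[[100,0,0.04,0,0,0,0],[100,0,0.03,0,0,0,0]]]}}

```text
clock: 20.92
tcp_pos: [0.5987, -0.0357, 0.017]
orientation: [-1.572, 0.014, -0.014]
ft_force: [0.7, -6.3, 2.4]
gripper_width: 0.0517
```

Emit:
{"op": "arm_command", "data": {"steps": [[[100,0,0.04,0,0,0,0],[100,0,0.03,0,0,0,0]]]}}

```text
clock: 21.18
tcp_pos: [0.5987, -0.0352, 0.017]
orientation: [-1.572, 0.014, -0.014]
ft_force: [-0.6, -6.6, 1.8]
gripper_width: 0.0518
```

Emit:
{"op": "arm_command", "data": {"steps": [[[100,0,0.03,0,0,0,0],[100,0,0.03,0,0,0,0]]]}}

```text
clock: 21.42
tcp_pos: [0.5987, -0.0347, 0.017]
orientation: [-1.572, 0.014, -0.014]
ft_force: [-0.1, -7.4, 2.9]
gripper_width: 0.0517
```

Emit:
{"op": "arm_command", "data": {"steps": [[[100,0,0.03,0,0,0,0],[100,0,0.03,0,0,0,0]]]}}

```text
clock: 21.68
tcp_pos: [0.5987, -0.0341, 0.017]
orientation: [-1.572, 0.014, -0.015]
ft_force: [-0.4, -6.2, 2.8]
gripper_width: 0.0517
```

Emit:
{"op": "arm_command", "data": {"steps": [[[100,0,0.03,0,0,0,0],[100,0,0,0,0,0,0]]]}}

```text
clock: 21.92
tcp_pos: [0.5987, -0.0337, 0.017]
orientation: [-1.572, 0.014, -0.015]
ft_force: [-0.0, -6.7, 2.5]
gripper_width: 0.0516
```

Emit:
{"op": "arm_command", "data": {"steps": [[[100,0,0.03,0,0,0,0],[100,0,0,0,0,0,0]]]}}

```text
clock: 22.18
tcp_pos: [0.5987, -0.0334, 0.017]
orientation: [-1.572, 0.014, -0.015]
ft_force: [0.1, -6.2, 2.1]
gripper_width: 0.0522
```

Emit:
{"op": "arm_command", "data": {"steps": [[[100,0,0.03,0,0,0,0],[100,0,0,0,0,0,0]]]}}

```text
clock: 22.42
tcp_pos: [0.5987, -0.0332, 0.017]
orientation: [-1.572, 0.014, -0.014]
ft_force: [0.4, -6.5, 1.2]
gripper_width: 0.0518
```

```bash
python3 - <<'E'
from h import *
d,s=snap("top","top13");print(s["tcp_pos"],s["clock"],s["ft_force"])
cv2.imwrite("pics/top13z.png",cv2.resize(d["color"][165:240,270:360,::-1],None,fx=8,fy=8,interpolation=cv2.INTER_CUBIC))
E
```

```text
[ 0.59868842 -0.03316839  0.0169918 ] 22.425 [ 0.44421352 -6.52488264  1.24865619]
```

View pics/top13z.png

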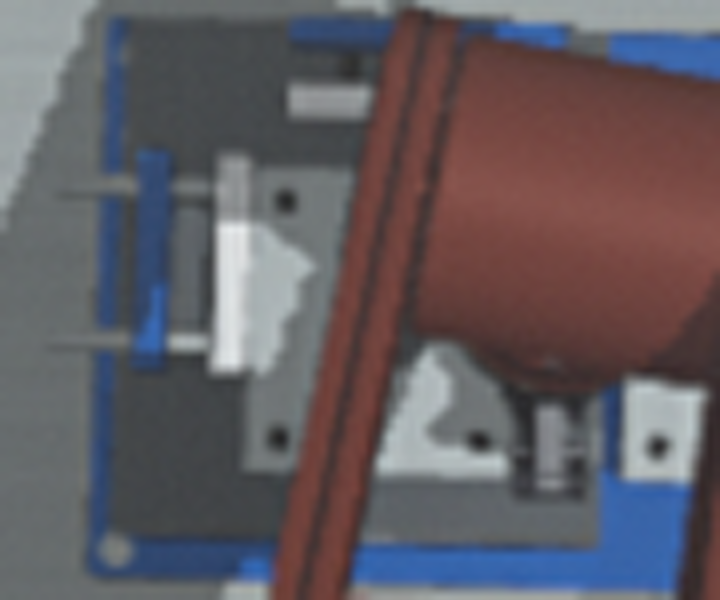

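The plate's leading edge is at the bar (col ≈246 in the crop), the pin pressed or about to be; the force is about 1 N above sliding. Continuing in 0.2–0.3 mm steps.

Emit:
{"op": "arm_command", "data": {"steps": [[[100,0,0.03,0,0,0,0],[100,0,0,0,0,0,0]]]}}

```text
clock: 22.72
tcp_pos: [0.5987, -0.0329, 0.017]
orientation: [-1.572, 0.014, -0.014]
ft_force: [-0.1, -6.5, 3.1]
gripper_width: 0.0519
```

Emit:
{"op": "arm_command", "data": {"steps": [[[100,0,0.03,0,0,0,0],[100,0,0,0,0,0,0]]]}}

```text
clock: 22.98
tcp_pos: [0.5987, -0.0328, 0.017]
orientation: [-1.572, 0.014, -0.015]
ft_force: [-0.1, -7.5, 2.6]
gripper_width: 0.0521
```

Emit:
{"op": "arm_command", "data": {"steps": [[[100,0,0.03,0,0,0,0],[100,0,0,0,0,0,0]]]}}

```text
clock: 23.22
tcp_pos: [0.5987, -0.0327, 0.0171]
orientation: [-1.573, 0.014, -0.015]
ft_force: [0.3, -7.9, 2.2]
gripper_width: 0.0521
```

Emit:
{"op": "arm_command", "data": {"steps": [[[100,0,0.03,0,0,0,0],[100,0,0,0,0,0,0]]]}}

```text
clock: 23.48
tcp_pos: [0.5987, -0.0326, 0.017]
orientation: [-1.573, 0.014, -0.015]
ft_force: [0.1, -8.3, 2.8]
gripper_width: 0.0521
```

Emit:
{"op": "arm_command", "data": {"steps": [[[100,0,0.03,0,0,0,0],[100,0,0,0,0,0,0]]]}}

```text
clock: 23.72
tcp_pos: [0.5986, -0.0325, 0.017]
orientation: [-1.573, 0.014, -0.014]
ft_force: [-1.0, -9.3, 2.5]
gripper_width: 0.0518
```

Emit:
{"op": "arm_command", "data": {"steps": [[[100,0,0.03,0,0,0,0],[100,0,0,0,0,0,0],[100,0,0,0,0,0,0]]]}}

```text
clock: 24.1
tcp_pos: [0.5986, -0.0324, 0.017]
orientation: [-1.573, 0.014, -0.014]
ft_force: [-1.0, -9.7, 2.6]
gripper_width: 0.052
```

Emit:
{"op": "arm_command", "data": {"steps": [[[100,0,0.04,0,0,0,0],[100,0,0,0,0,0,0],[100,0,0,0,0,0,0],[100,0,0,0,0,0,0],[100,0,0,0,0,0,0]]]}}

```text
clock: 24.72
tcp_pos: [0.5986, -0.0322, 0.0171]
orientation: [-1.574, 0.014, -0.014]
ft_force: [-1.2, -10.1, 2.7]
gripper_width: 0.0521
```

Emit:
{"op": "arm_command", "data": {"steps": [[[100,0,-0.1,0,0,0,0],[100,0,-0.2,0,0,0,0],[100,0,-1,0,0,0,0],[100,0,-1,0,0,0,0],[100,0,0,3,0,0,0],[100,0,0,5,0,0,0],[100,0,0,5,0,0,0],[100,0,-1,2,0,0,0],[100,0,0,0,0,0,0],[100,0,0,0,0,0,0]]]}}

```text
clock: 25.98
tcp_pos: [0.597, -0.063, 0.1641]
orientation: [-1.57, 0.017, -0.011]
ft_force: [0.4, -0.1, -1.1]
gripper_width: 0.052
```

```bash
python3 - <<'E'
from h import *
d,s=snap("wrist","w14");print(s["tcp_pos"],s["clock"],s["ft_force"],s["joints"])
E
```

```text
[ 0.5969527 -0.0629696  0.1640993] 25.975 [ 0.40406567 -0.08312897 -1.14757783] [-2.36537552e-01  1.96168207e-01  1.63223960e+00  2.07695460e-04
  1.31711191e+00 -2.18283831e-01]
```

View pics/w14.png

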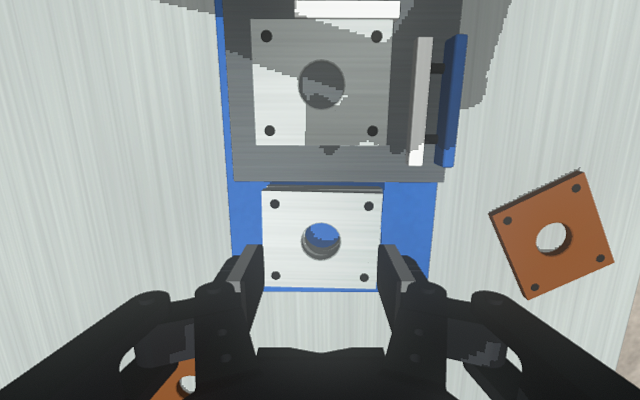

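Wrist view: plate on the bay, corners (250,18), (391,18), (389,146), (257,146), flush with the bar on row 17; fence face from (418,37) to (408,165).

```bash
python3 - <<'E'
from h import *
c,img=load("w14")
for n,(u,v),z in[("FL",(250,18.5),.051),("FR",(392,18.5),.051),("RR",(389.5,146),.051),("RL",(257,146),.051),("bore",(321,84),.051),("fenceF",(418.5,37),.055),("fenceR",(408.5,164),.055),("p3NE",(382,290),.042),("p3SE",(263,288),.042),("p3NW",(383,190),.042),("p3SW",(262,192),.042)]:
    print(n,onz(c,u,v,z).round(4))
E
```

```text
FL [0.5448 0.0753 0.051 ]
FR [0.6542 0.073  0.051 ]
RR [ 0.6557 -0.0242  0.051 ]
RL [ 0.5434 -0.022   0.051 ]
bore [0.5986 0.0265 0.051 ]
fenceF [0.6743 0.0588 0.055 ]
fenceR [ 0.6715 -0.0392  0.055 ]
p3NE [ 0.6551 -0.1651  0.042 ]
p3SE [ 0.538  -0.1609  0.042 ]
p3NW [ 0.653  -0.0643  0.042 ]
p3SW [ 0.5434 -0.0641  0.042 ]
```

Emit:
{"op": "arm_command", "data": {"steps": [[[100,-1,1,0,0,0,-10],[100,-1,1,0,0,0,-10],[100,-1,1,0,0,0,-10],[100,-1,1,0,0,0,-10],[100,-1,1,0,0,0,-10],[100,-1,1,0,0,0,-10],[100,-1,1,0,0,0,-10],[100,-1,1,0,0,0,-10],[100,-1.1,1,0,0,0,-10],[100,0,0,-4,0,0,0],[100,0,0,0,0,0,0],[100,0,0,0,0,0,0]]]}}

```text
clock: 27.52
tcp_pos: [0.5071, 0.027, 0.1265]
orientation: [-1.202, 1.223, -1.221]
ft_force: [0.3, 0.3, 0.7]
gripper_width: 0.052
```

```bash
python3 - <<'E'
from h import *
d,s=snap("wrist","w15");print(s["tcp_pos"],s["clock"],s["ft_force"],s["joints"])
print(R.from_rotvec(s["orientation"]).as_matrix().round(3))
E
```

```text
[0.50710142 0.0269652  0.12646519] 27.525 [0.31747288 0.28386908 0.74950909] [-1.02293236e-01  1.23829530e-02  1.90574739e+00  2.02416154e-05
  1.22500567e+00  1.48608293e+00]
[[-0.018 -0.002  1.   ]
 [-1.     0.    -0.018]
 [-0.    -1.    -0.002]]
```

View pics/w15.png

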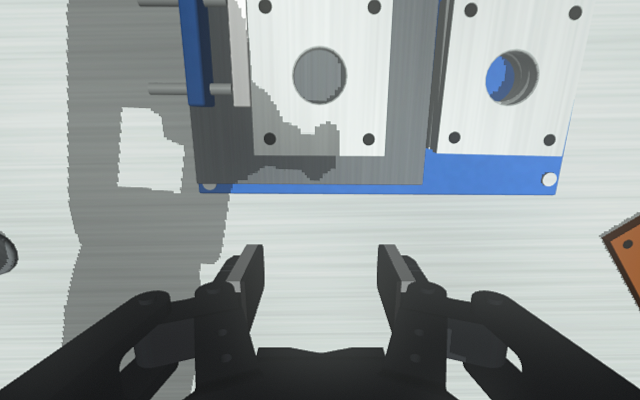

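Emit:
{"op": "arm_command", "data": {"steps": [[[100,0,0,-4,0,0,0],[100,0,0,-4,0,0,0],[100,0,0,-2,0,0,0],[100,0,0,-0.9,0,0,0],[100,0,0,0,0,0,0],[100,0,0,0,0,0,0]]]}}

```text
clock: 28.32
tcp_pos: [0.5088, 0.0268, 0.0191]
orientation: [-1.199, 1.22, -1.224]
ft_force: [0.4, -0.6, 0.2]
gripper_width: 0.0519
```

Emit:
{"op": "arm_command", "data": {"steps": [[[100,0.7,0,0,0,0,0],[100,0.7,0,0,0,0,0],[100,0.4,0,0,0,0,0],[100,0,0,0,0,0,0]]]}}

```text
clock: 28.82
tcp_pos: [0.5258, 0.0269, 0.0177]
orientation: [-1.201, 1.222, -1.222]
ft_force: [0.2, -0.4, 0.2]
gripper_width: 0.0523
```

```bash
python3 - <<'E'
from h import *
d,s=snap("wrist","w16");print(s["tcp_pos"],s["clock"],s["ft_force"])
E
```

```text
[0.525813   0.02692962 0.01774577] 28.825 [ 0.19605927 -0.38219792  0.21333484]
```

View pics/w16.png

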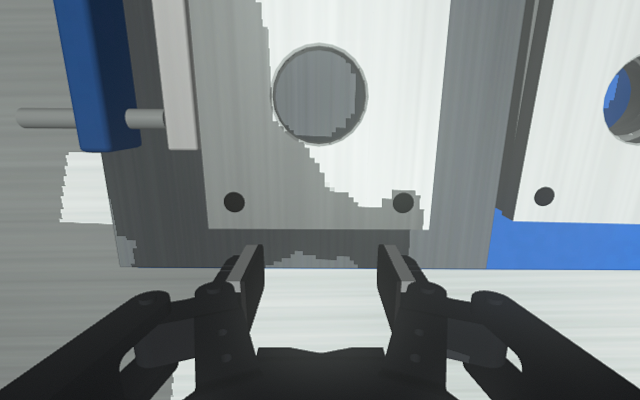

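Emit:
{"op": "arm_command", "data": {"steps": [[[100,0.3,0,-0.1,0,0,0],[100,0.3,0,0,0,0,0],[100,0.2,0,0,0,0,0],[100,0.2,0,0,0,0,0],[100,0.2,0,0,0,0,0],[100,0.2,0,0,0,0,0]]]}}

```text
clock: 29.62
tcp_pos: [0.5365, 0.0267, 0.0163]
orientation: [-1.206, 1.227, -1.219]
ft_force: [-10.6, -1.2, 8.2]
gripper_width: 0.0519
```

Emit:
{"op": "arm_command", "data": {"steps": [[[100,0.2,0,0,0,0,0],[100,0.2,-0.01,0,0,0,0],[100,0.1,0,0,0,0,0]]]}}

```text
clock: 30.0
tcp_pos: [0.5417, 0.0266, 0.0163]
orientation: [-1.206, 1.226, -1.22]
ft_force: [-10.3, -1.8, 8.4]
gripper_width: 0.052
```

```bash
python3 - <<'E'
from h import *
d,s=snap("wrist","w17");print(s["tcp_pos"],s["clock"],s["ft_force"])
E
```

```text
[0.54168432 0.02658216 0.01626512] 30.0 [-10.33839457  -1.82042992   8.43901602]
```

View pics/w17.png

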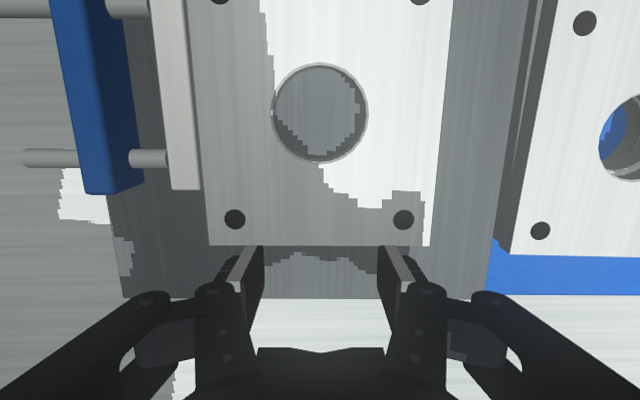

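Emit:
{"op": "arm_command", "data": {"steps": [[[100,0.1,0,0.05,0,0,0],[100,0.1,0,0.05,0,0,0],[100,0.1,0,0,0,0,0]]]}}

```text
clock: 30.42
tcp_pos: [0.5457, 0.0266, 0.0167]
orientation: [-1.204, 1.225, -1.221]
ft_force: [-4.3, -2.2, -1.2]
gripper_width: 0.052
```

Emit:
{"op": "arm_command", "data": {"steps": [[[100,0.1,-0.01,0.04,0,0,0],[100,0.1,0,0,0,0,0]]]}}

```text
clock: 30.68
tcp_pos: [0.5493, 0.0269, 0.0179]
orientation: [-1.201, 1.223, -1.222]
ft_force: [-2.3, -1.0, -2.6]
gripper_width: 0.0515
```

Emit:
{"op": "arm_command", "data": {"steps": [[[100,0.05,0,-0.03,0,0,0],[100,0,0,0,0,0,0]]]}}

```text
clock: 30.92
tcp_pos: [0.55, 0.0268, 0.0178]
orientation: [-1.201, 1.222, -1.222]
ft_force: [-2.9, -0.1, -3.1]
gripper_width: 0.0518
```

Emit:
{"op": "arm_command", "data": {"steps": [[[100,0.05,0,0,0,0,0],[100,0,0,0,0,0,0]]]}}

```text
clock: 31.18
tcp_pos: [0.5504, 0.0268, 0.0178]
orientation: [-1.201, 1.222, -1.222]
ft_force: [-4.0, -0.4, -2.3]
gripper_width: 0.0515
```

```bash
python3 - <<'E'
from h import *
d,s=snap("wrist","w18");print(s["tcp_pos"],s["clock"],s["ft_force"])
E
```

```text
[0.55042623 0.02677356 0.01782361] 31.175 [-3.97845438 -0.37992147 -2.29385422]
```

View pics/w18.png

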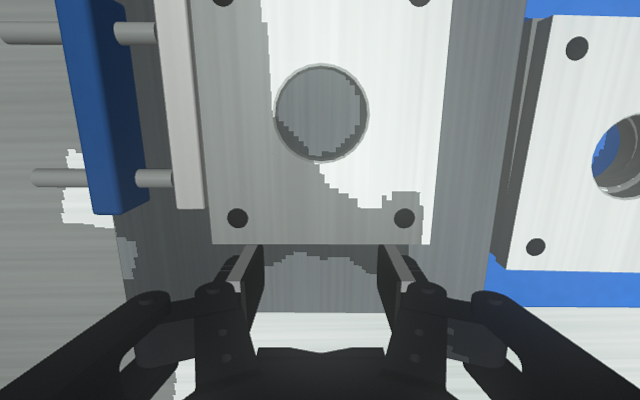

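Emit:
{"op": "arm_command", "data": {"steps": [[[100,0.05,0,0,0,0,0],[100,0,0,0,0,0,0]]]}}

```text
clock: 31.48
tcp_pos: [0.551, 0.0267, 0.0178]
orientation: [-1.201, 1.222, -1.222]
ft_force: [-2.7, -0.0, -1.4]
gripper_width: 0.0519
```

Emit:
{"op": "arm_command", "data": {"steps": [[[100,0.04,0,0,0,0,0],[100,0,0,0,0,0,0]]]}}

```text
clock: 31.72
tcp_pos: [0.5514, 0.0267, 0.0178]
orientation: [-1.201, 1.222, -1.222]
ft_force: [-2.6, -0.4, -1.2]
gripper_width: 0.0519
```

Emit:
{"op": "arm_command", "data": {"steps": [[[100,0.04,0,0,0,0,0],[100,0,0,0,0,0,0]]]}}

```text
clock: 31.98
tcp_pos: [0.5517, 0.0267, 0.0178]
orientation: [-1.201, 1.222, -1.222]
ft_force: [-3.5, -1.3, -1.2]
gripper_width: 0.0523
```

Emit:
{"op": "arm_command", "data": {"steps": [[[100,0.04,0,0,0,0,0],[100,0,0,0,0,0,0]]]}}

```text
clock: 32.22
tcp_pos: [0.552, 0.0267, 0.0178]
orientation: [-1.201, 1.223, -1.222]
ft_force: [-4.5, -0.3, -0.2]
gripper_width: 0.0521
```

Force begins to rise; fence contact near. Smaller steps.

Emit:
{"op": "arm_command", "data": {"steps": [[[100,0.03,0,0,0,0,0],[100,0,0,0,0,0,0]]]}}

```text
clock: 32.48
tcp_pos: [0.552, 0.0267, 0.0177]
orientation: [-1.201, 1.223, -1.222]
ft_force: [-5.7, -0.9, -0.9]
gripper_width: 0.0519
```

Emit:
{"op": "arm_command", "data": {"steps": [[[100,0.03,0,0,0,0,0],[100,0,0,0,0,0,0]]]}}

```text
clock: 32.72
tcp_pos: [0.5521, 0.0268, 0.0177]
orientation: [-1.202, 1.223, -1.222]
ft_force: [-6.4, 0.4, 0.7]
gripper_width: 0.052
```

Emit:
{"op": "arm_command", "data": {"steps": [[[100,0.03,0,0,0,0,0],[100,0,0,0,0,0,0]]]}}

```text
clock: 32.98
tcp_pos: [0.5522, 0.0268, 0.0177]
orientation: [-1.202, 1.224, -1.221]
ft_force: [-7.3, -0.9, 1.6]
gripper_width: 0.052
```

Emit:
{"op": "arm_command", "data": {"steps": [[[100,0.03,0,0,0,0,0],[100,0,0,0,0,0,0]]]}}

```text
clock: 33.22
tcp_pos: [0.5522, 0.0268, 0.0176]
orientation: [-1.203, 1.224, -1.221]
ft_force: [-8.6, -0.9, 2.3]
gripper_width: 0.0514
```

Emit:
{"op": "arm_command", "data": {"steps": [[[100,0.04,0,0.02,0,0,0],[100,0,0,0,0,0,0]]]}}

```text
clock: 33.48
tcp_pos: [0.5523, 0.0268, 0.0176]
orientation: [-1.203, 1.225, -1.221]
ft_force: [-7.7, -1.4, 1.6]
gripper_width: 0.0518
```

Emit:
{"op": "arm_command", "data": {"steps": [[[100,0.04,0,0.02,0,0,0],[100,0,0,0,0,0,0],[100,0,0,0,0,0,0],[100,0,0,0,0,0,0],[100,0,0,0,0,0,0]]]}}

```text
clock: 34.1
tcp_pos: [0.5524, 0.0269, 0.0177]
orientation: [-1.203, 1.225, -1.22]
ft_force: [-7.8, -1.5, 1.6]
gripper_width: 0.0517
```

```bash
python3 - <<'E'
from h import *
d,s=snap("top","top19");print(s["tcp_pos"],s["clock"],s["ft_force"])
cv2.imwrite("pics/top19z.png",cv2.resize(d["color"][165:240,270:360,::-1],None,fx=8,fy=8,interpolation=cv2.INTER_CUBIC))
E
```

```text
[0.55241926 0.02691886 0.01765814] 34.1 [-7.833165   -1.54403143  1.60930222]
```

View pics/top19z.png

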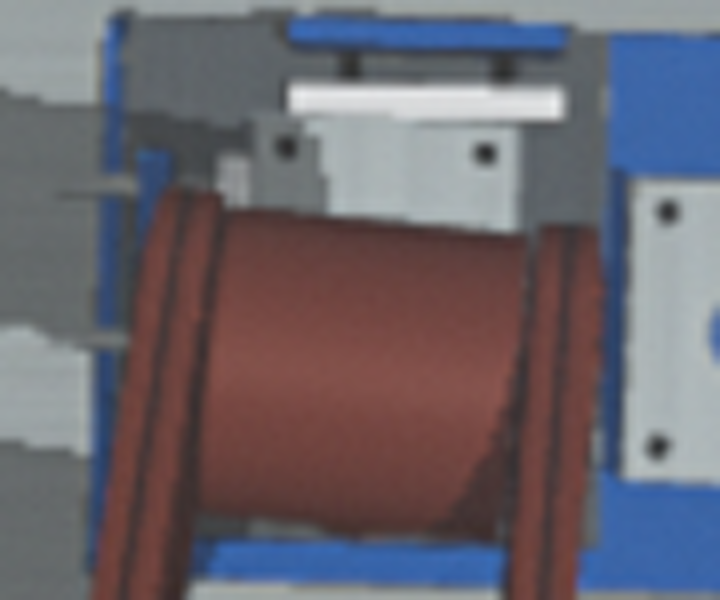

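The plate's far edge now meets the fence bar (row ≈120). A little more push, then hold.

Emit:
{"op": "arm_command", "data": {"steps": [[[100,0.05,0,0,0,0,0],[100,0,0,0,0,0,0],[100,0,0,0,0,0,0]]]}}

```text
clock: 34.52
tcp_pos: [0.5525, 0.0269, 0.0176]
orientation: [-1.204, 1.226, -1.22]
ft_force: [-8.9, -0.8, 2.3]
gripper_width: 0.052
```

Emit:
{"op": "arm_command", "data": {"steps": [[[100,0.05,0,0,0,0,0],[100,0,0,0,0,0,0],[100,0,0,0,0,0,0],[100,0,0,0,0,0,0]]]}}

```text
clock: 35.02
tcp_pos: [0.5526, 0.027, 0.0175]
orientation: [-1.205, 1.226, -1.219]
ft_force: [-11.2, -0.4, 3.4]
gripper_width: 0.0519
```

Emit:
{"op": "arm_command", "data": {"steps": [[[100,-0.1,0,0,0,0,0],[100,-0.2,0,0,0,0,0],[100,-1,0,0,0,0,0],[100,-1.2,0,0,0,0,0],[100,0,0,3,0,0,0],[100,0,0,5,0,0,0],[100,0,0,5,0,0,0],[100,0,0,0,0,0,0],[100,0,0,0,0,0,0]]]}}

```text
clock: 36.15
tcp_pos: [0.5298, 0.0268, 0.1482]
orientation: [-1.2, 1.222, -1.223]
ft_force: [0.1, 0.0, -0.1]
gripper_width: 0.0521
```

```bash
python3 - <<'E'
from h import *
d,s=snap("wrist","w20");print(s["tcp_pos"],s["clock"],s["ft_force"])
cv2.imwrite("pics/w20z.png",cv2.resize(d["color"][0:200,160:440,::-1],None,fx=2.8,fy=2.8,interpolation=cv2.INTER_CUBIC))
E
```

```text
[0.52979105 0.02677502 0.14815298] 36.15 [ 0.1019932   0.02552837 -0.13450183]
```

View pics/w20z.png

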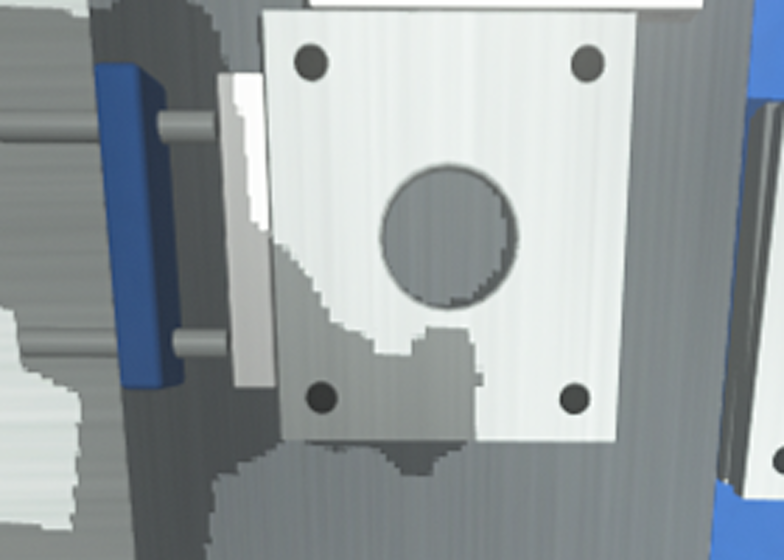

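```bash
python3 - <<'E'
from h import *
c,img=load("w20")
Z=lambda u,v:(160+u/2.8,v/2.8)
for n,p,z in[("plate FN",(263,10),.051),("FS",(282,441),.051),("RS",(616,441),.051),("RN",(636,12),.051),("bar S",(275,386),.055),("bar N",(264,73),.055),("plate edge@barS",(280,386),.051),("plate@barN",(266.5,80),.051),("fence W",(312,7),.055),("fence E",(702,9),.055),("bore",(449,236),.051)]:
    print(n,onz(c,*Z(*p),z).round(4))
d,s=snap("top","top20");cv2.imwrite("pics/top20z.png",cv2.resize(d["color"][160:245,265:400,::-1],None,fx=5.8,fy=5.8,interpolation=cv2.INTER_CUBIC))
d,s=snap("side","side20");cv2.imwrite("pics/side20z.png",cv2.resize(d["color"][160:280,250:390,::-1],None,fx=5,fy=5,interpolation=cv2.INTER_CUBIC))
E
```

```text
plate FN [0.6736 0.0714 0.051 ]
FS [0.563  0.0738 0.051 ]
RS [ 0.5612 -0.0224  0.051 ]
RN [ 0.6714 -0.0245  0.051 ]
bar S [0.5789 0.074  0.055 ]
bar N [0.658  0.0715 0.055 ]
plate edge@barS [0.5786 0.0734 0.051 ]
plate@barN [0.6573 0.0717 0.051 ]
fence W [0.6729 0.0583 0.055 ]
fence E [ 0.6706 -0.0404  0.055 ]
bore [0.6179 0.0247 0.051 ]
```

View pics/top20z.png

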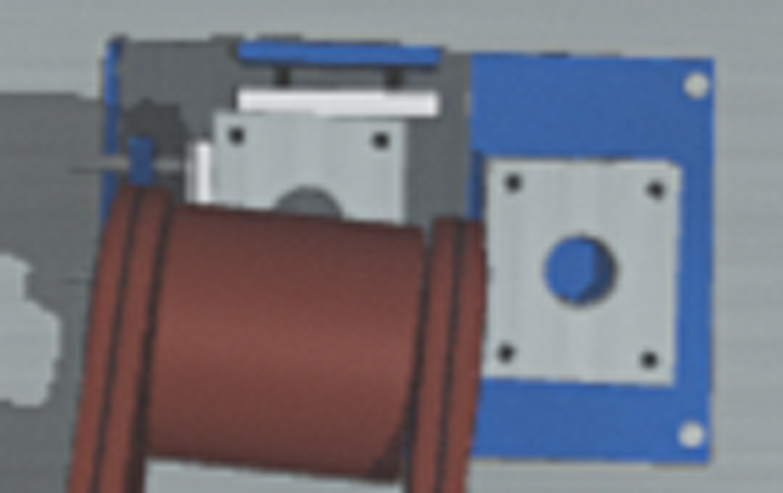

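View pics/side20z.png

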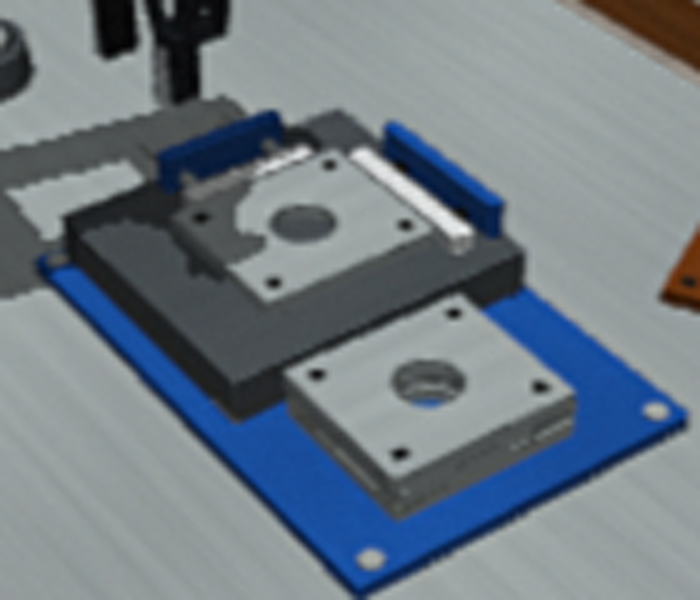

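Wrist, top and side all show the plate in the corner, flush with both bars, and the stack undisturbed. I'll check the bar gap from directly above it.

Emit:
{"op": "arm_command", "data": {"steps": [[[100,1,4.8,0,0,0,0],[100,1,0,0,0,0,0],[100,0,0,0,0,0,0],[100,0,0,0,0,0,0]]]}}

```text
clock: 36.8
tcp_pos: [0.5495, 0.074, 0.1474]
orientation: [-1.202, 1.224, -1.222]
ft_force: [-0.3, -0.3, 0.6]
gripper_width: 0.0522
```

```bash
python3 - <<'E'
from h import *
d,s=snap("wrist","w21");print(s["tcp_pos"],s["clock"],s["ft_force"])
cv2.imwrite("pics/w21z.png",cv2.resize(d["color"][0:200,240:440,::-1],None,fx=3,fy=3,interpolation=cv2.INTER_CUBIC))
c=cam(d,(s["tcp_pos"],s["orientation"]));print(np.linalg.inv(c[3])[:3,3],c[0])
E
```

```text
[0.54953006 0.07402032 0.14741091] 36.8 [-0.31727984 -0.25153866  0.60304971]
[0.61524298 0.07263278 0.3168763 ] 329.93552629910596
```

View pics/w21z.png

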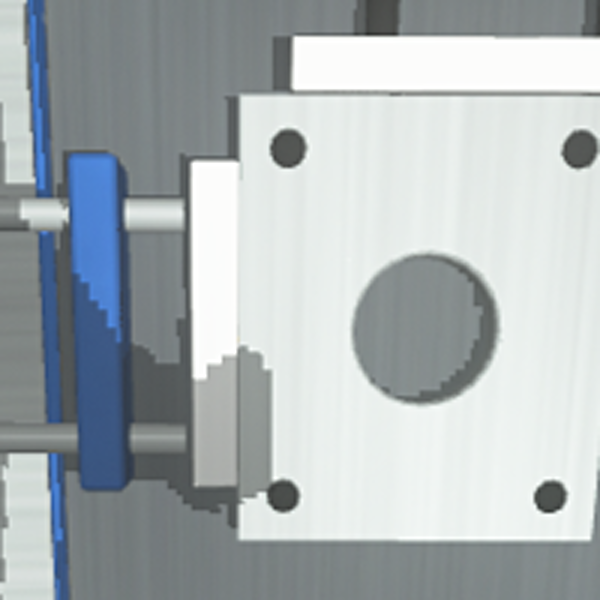

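From straight above, plate edge and bar meet with no visible gap (col 238 of the crop, under 1 mm), and the fence likewise (row 92). The gripper is clear, so I'm handing in.

```bash
python3 -c "
from rig import *
s=get_state();print(s['clock'],abs(s['joint_velocities']).max());print(sign_off())"
```

```text
36.85 0.008264195936517945
the job is handed in; nothing more can be done
None
```

The top plate is on the inspection bay, square in the corner against both the end stop and the side fence. I handed the job in at 36.85 s; no verdict was reported.

**What I did:** I pushed the plate off the stack at its rear edge with two spread fingers. Against the end stop the total push was about 10 N, of which roughly 5 N reached the bar. I then turned the gripper and pushed the plate sideways onto the fence with about 11 N total, roughly 6–8 N of it on the fence. Each push was held for about half a second before I backed off and lifted clear.

**Last checks:**
- **End stop:** from straight above, no gap was visible between the plate and the bar, so it is under 1 mm.
- **Fence:** the wrist picture shows the plate touching the fence.
- **Squareness:** the plate is at about -1.2°. The fixture measured about -1.1° and the bar about -1.8°, so they agree within about 0.7°.
- **Other plates:** the three lower plates looked unmoved by eye.
- **Pistons and bearing:** the arm never went near them.

**What disagreed or fell short:**
- **Fingertip position:** at the opening I used, the fingertips stood about 30 mm behind the stated tool point. Both the pictures and a light touch on the bench showed this, and I set the pushing height from the touch.
- **Extra downward push:** early in the sideways slide the fingers pressed down on the plate with about 8 N, before it reached the fence. I eased that off.
- **Bar forces:** the forces on the two bars are my estimates, the wrist reading less the sliding friction. I could not measure the pin's force directly.

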